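# Fish dropped spring barrels out of a gap and stow them in a pried-open case

### The arm

A 7-joint arm with a two-finger parallel gripper is mounted at the origin on the work surface. World frame = base frame: x ahead of the robot, y to its left, z up, the work surface at z = 0. Lengths are in m, angles in rad, forces in N, time in s.
With the tool pointing down it reaches from about 0.425 to 0.825 m from the base axis. Payload 3.6 kg.
Tool frame: the origin (TCP) lies between the finger pads; the fingertips stand bot.finger_overhang ahead of it and the grasp point (between the pads) lies 6 mm ahead of it (bot.finger_overhang is the distance from the TCP to the fingertips, in m); z points along the fingers, x is the direction in which the jaws open and shut, and the axes are right-handed (so a half turn about z gives the same grasp; the last joint's range is limited). The gripper opens to 85 mm and grips with 20 to 120 N. Pads are 22 mm wide; open, the fingers measure 114 mm over their backs; the gripper's body (76 mm by 85 mm) begins 54 mm behind the grasp point. The pads swing forward as they close: fully open they stand 13 mm farther back than shut.
Start: joints at [1.085, 0.615, -0.013, 1.423, 0.008, 1.103, -0.04], TCP at [0.288, -0.583, 0.256] pointing down, gripper open.
Joint ranges: [-3.12, 3.12], [-0.3, 2.06], [-1.34, 1.32], [0.26, 2.42], [-1.36, 4.5], [0.01, 1.98], [-2.84, 2.84]. Speed limits (rad/s): [2.79, 2.79, 3.14, 3.14, 3.14, 3.14, 3.14].

### API

Orientations are given as a unit quaternion [w, x, y, z].
In Python, from workcell import monitor, snapshot, bot gives the robot as it stands.
- The arm moves only by the tool move_arm, never from a script. Its argument "increments" is a list of rows, each a list of 3 entries, a list of its own where there are three numbers: the opening in per cent of the stroke, from 0 (shut) to 100 (fully open), then the shift along the tool's x, y, z in mm, then the turn, a rotation vector about the tool's x, y, z in rad. In form: [[fingers, [tx, ty, tz], [ax, ay, az]], ...]. A call has 1 to 12 rows; each row shifts and turns the commanded pose from where the row before left it, along the tool's axes as they then stand; what a row does not reach is not made up. A row lasts 1/8 s, in which the tool goes at most 62.5 mm and 10.7 degrees, less where a joint would pass 70% of its speed; a pose out of reach is approached as far as the arm can. A call is refused whole if a number of a shift passes 62.5 or a number of a turn 0.188, either way. A call with a gripper value outside its range is refused whole. The fingers move at their own pace and stop on an object; "squeeze" is the grip in N (left out, the last holds). Time passes only in rows, so rows that do not move let the fingers close. It gives the time, the measured TCP pose, the force and the opening at its end, in the units of the state.
- monitor.sense(): the state, without advancing time (a new reading comes with each control period).
- snapshot(name): name is "scene" or "top"; returns a dict with "frame" (480x640x3 uint8, red, green, blue), "camera_matrix" (3x3 intrinsics, pixels), "distortion" ([k1, k2, p1, p2, k3] as OpenCV has them; the pictures are not rectified), "extrinsics" (4x4, takes a point from camera to world coordinates). Camera axes: x right, y up, looking along -z (the intrinsics and any distortion apply to the point x, -y, -z); pixel columns grow to the right and rows downward; lengths in m; the calibration is good to about 2 mm. A picture is of the moment at which its call begins. There is no depth.
- bot.sign_off(): hands the job in, once; it reports no verdict.
The state is a dict: "t": time; "joint_pos": joint angles; "joint_vel": joint speeds; "joint_torque": joint torques, N m; "tool_pos": TCP position; "orientation": TCP orientation; "force": force on the tool from outside, world axes, zero at the start; "ft_torque": the same for the moment, N m; "opening": opening from 0.0 (shut) to 1.0 (fully open).
Only numpy, scipy, OpenCV 4.12 (cv2) and the standard library are available. Lean on these libraries where they do the work, as an engineer would, in place of code of your own. Each camera call takes 0.05 s, during which the arm holds its last target.

### The job

Some brass spring barrels have dropped into the narrow gap between the two drawer units: fish every one of them out with the bent rod (do not reach into the gap with the fingers or the knife). Pry the shut parts case open with the knife's blade in its slot, put all the barrels inside, and then shut the cover fully. Finish with the rod and the knife each lying back in the forks of its own rest, and leave the other things on the bench where they are.

Things in the scene. Friction and masses are not known exactly. Their poses are not given: they have to be found in the camera images.
- units: Fixed pair of low grey drawer units, side by side with a straight gap between them. Each unit is 55 mm (local x) by 180 mm (local y) by 40 mm high. The gap is 20 mm wide, centred on local x = 0, runs along local y from -90 to +90 mm, is open at the top and at both ends, and its floor is the table. Origin: on the table, in the middle of the gap; local y points roughly to the robot's left (world +y), towards free table surface; z up.
- barrel0: Brass spring barrel: a plain drum 16 mm in diameter and 12 mm high (tiny teeth stand 0.9 mm proud of its foot), 18 to 31 g, standing flat at the start. Origin: centre of its underside, z up along its axis. Between two and four of barrel0..barrel3 are there (None if absent); all are alike and may go in any order to any spot in the case.
- barrel1: Brass spring barrel: a plain drum 16 mm in diameter and 12 mm high (tiny teeth stand 0.9 mm proud of its foot), 18 to 31 g, standing flat at the start. Origin: centre of its underside, z up along its axis. Between two and four of barrel0..barrel3 are there (None if absent); all are alike and may go in any order to any spot in the case.
- barrel2: Brass spring barrel: a plain drum 16 mm in diameter and 12 mm high (tiny teeth stand 0.9 mm proud of its foot), 18 to 31 g, standing flat at the start. Origin: centre of its underside, z up along its axis. Between two and four of barrel0..barrel3 are there (None if absent); all are alike and may go in any order to any spot in the case.
- barrel3: Brass spring barrel: a plain drum 16 mm in diameter and 12 mm high (tiny teeth stand 0.9 mm proud of its foot), 18 to 31 g, standing flat at the start. Origin: centre of its underside, z up along its axis. Between two and four of barrel0..barrel3 are there (None if absent); all are alike and may go in any order to any spot in the case.
- rod: Loose bent rod, 90 g: straight black handle, 12 x 12 mm, from -65 to +65 mm along its own x, continued by a 6 mm round steel rod to x = +110 mm, which there bends down (own -z) and ends 78 mm below the handle's axis in a small flat foot, 6 mm (own x) x 10 mm (own y) x 12 mm high. Origin: middle of the handle, on its axis. Balances 18 mm from it towards the bend. At home the bend hangs down.
- rod_tip (a point): Underside of the foot at the end of the rod's bend: (110, 0, -78) mm in the rod's frame.
- rod_rest: Fixed wooden rest for the rod: base 130 x 50 x 8 mm and two forked uprights 100 mm apart along its local x (10 mm thick, 36 mm wide); the fork floors are 82 mm above the table, the fork slots 22 mm wide and 12 mm deep. Origin: on the table, under its middle. The rod lies in both forks along the rest's x, either way round.
- rod_seat (a point): Where the rod's origin lies when it is home on its rest: 88 mm above the table, midway between the forks.
- knife: Loose case knife, 60 g: pale wooden handle 105 mm long, 14 x 14 mm, along its own x about the origin; a flat steel blade 14 mm wide (own y) and 2 mm thick (own z) goes on from the handle to x = +115 mm. Origin: middle of the handle, on its axis.
- knife_tip (a point): End of the blade: (115, 0, 0) mm in the knife's frame.
- knife_rest: Fixed wooden rest for the knife, as the rod's but lower: base 115 x 50 x 8 mm, two forked uprights 85 mm apart along its local x (10 mm thick, 36 mm wide), fork floors 40 mm above the table, slots 22 mm wide and 12 mm deep. Origin: on the table, under its middle.
- knife_seat (a point): Where the knife's origin lies when it is home on its rest: 47 mm above the table, midway between the forks.
- case: Fixed dark wooden parts case, 80 mm (local x) x 120 mm (local y) x 32 mm high without its cover; walls 5 mm, floor 4 mm thick. Origin: centre of its underside. Its front faces local -x (roughly to the robot), the hinge is along the rear (+x) rim. The front wall has a pry slot at its top: 40 mm wide, from 22 mm above the table up to the cover's underside at 32 mm.
- pry_slot (a point): Middle of the mouth of the pry slot, on the case's front face, 27 mm above the table. A bright strip as long as the slot marks it on top of the cover.
- cover (a joint): Angle of the case's flat wooden cover (80 x 120 x 4 mm, flush with the case all round, no handle) in rad: 0 shut, 1.9 fully open (leaning back). The hinge is stiff (about 0.06 N m of friction, the cover weighs 80 g), so the cover stays where it is left; lifting it at the slot takes about 1.5 N.
- cover_hinge (a point): On the cover's hinge axis, in the middle of its length: rear rim of the case, at the height of the cover's underside (32 mm).
- cover_edge (a point): Middle of the cover's free edge, 80 mm from the hinge.
- jar: Bystander: small jar with a brass cap, 40 mm across, 35 mm high. Origin: centre of underside.
- oil: Bystander: amber bottle, 28 mm across, 60 mm high. Origin: centre of underside.
- blower: Bystander: black rubber dust blower, pear-shaped, 60 mm across, 105 mm high. Origin: centre of underside.
- loupe: Bystander: black eye loupe, a drum 30 mm across, 28 mm high. Origin: centre of underside.
There are look-alikes about, which are no part of the job. Leave any green or red look-alike of the knife_rest alone.

How it is judged:
By the outcome, as a careful person would: the job done as asked, in the order asked, and still so for the second after the job is handed in, with the robot touching nothing.
Of barrel0, barrel1, barrel2, barrel3 only 2 to 4 are there at a start; the rules pass over those that are not, and their reading is None.
At some moment in a run one of barrel0, barrel1, barrel2, barrel3 may be knocked a few centimetres aside while the robot is not near it.
It also fails if it takes over 210 s, if anything falls off the work surface, if the arm or the gripper's body presses on something with over 40 N, if the wrist force passes 120 N, or if a joint passes its speed limit or range.

## Working session

There is one attempt and no reset: what is moved stays moved. The work goes in short steps, Python scripts to look and compute and a tool call to move; the robot and the scene stay as the last step left them, time stands still between calls to the robot, and variables do not carry over. Pictures are saved under pics/ and viewed, and the job is handed in when it is done.

Besides the shell and the picture viewer there is one more tool, called after "Emit:" by a JSON object that holds its "name" and its "arguments". move_arm: Moves the arm, as the interface text tells. Its arguments: {"type":"object","properties":{"increments":{"type":"array"},"squeeze":{"type":"number"}},"required":["increments"]}

```bash
ls; mkdir -p pics; python3 - <<'E'
from workcell import monitor, snapshot, bot
import cv2,numpy as np
print(monitor.sense()); print(bot.finger_overhang)
for n in ("scene","top"):
    s=snapshot(n); cv2.imwrite(f"pics/{n}0.png",s["frame"][:,:,::-1]); print(n,s["camera_matrix"],s["distortion"],s["extrinsics"])
E
```

```text
pics
{'t': 0.0, 'joint_pos': array([ 1.08551762,  0.61594489, -0.01262416,  1.42493392,  0.00809731,
        1.10341525, -0.04039699]), 'joint_vel': array([ 0.00099993, -0.00096039,  0.00094067, -0.00039965,  0.00060384,
        0.00075734, -0.00074282]), 'joint_torque': array([ 3.65558753e-04, -4.69220173e+01,  2.59414706e-01, -1.71033311e+01,
        9.95158654e-03,  9.53129347e-03, -2.41470502e-06]), 'tool_pos': array([ 0.28754862, -0.58213412,  0.25510979]), 'orientation': array([-6.85564145e-04,  8.49387450e-01, -5.27768133e-01, -1.13464774e-03]), 'force': array([-0.29064461, -0.65915632,  0.77303788]), 'ft_torque': array([-0.03050618,  0.00182313,  0.0032398 ]), 'opening': 0.9947745681931017}
0.025
scene [[464.4079097    0.         318.49829961]
 [  0.         464.4079097  241.04067963]
 [  0.           0.           1.        ]] [-0.0702917  0.         0.         0.         0.       ] [[ 0.41691574 -0.72409215  0.54942863  1.0451616 ]
 [ 0.90891603  0.33695402 -0.24562906 -0.29616231]
 [-0.00727411  0.60179111  0.7986204   0.73843171]
 [ 0.          0.          0.          1.        ]]
top [[498.36429989   0.         314.09531283]
 [  0.         498.36429989 236.4251433 ]
 [  0.           0.           1.        ]] [-0.10722859  0.          0.          0.          0.        ] [[-0.01224305  0.99208237 -0.12499068  0.47489544]
 [-0.99991381 -0.01155427  0.00623415 -0.07145995]
 [ 0.00474061  0.12505624  0.99213833  0.92062279]
 [ 0.          0.          0.          1.        ]]
```

View pics/scene0.png

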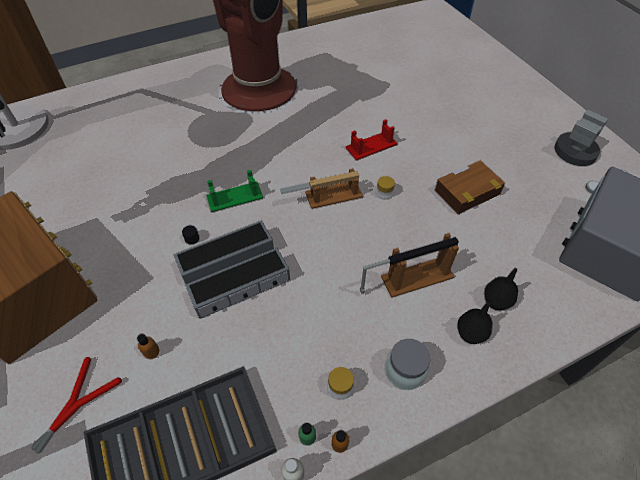

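View pics/top0.png

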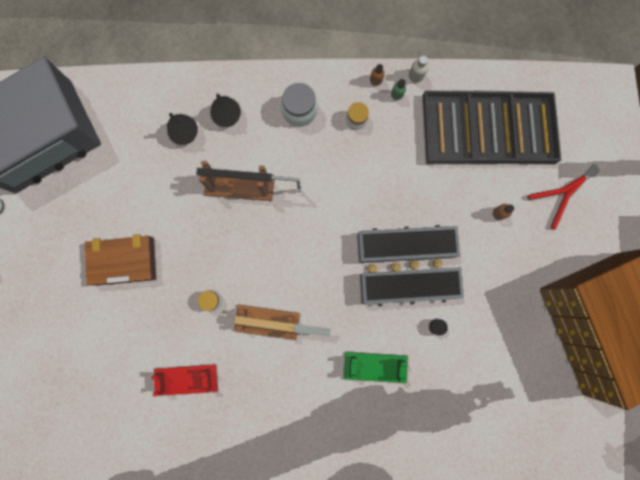

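```bash
cat > h.py <<'E'
import numpy as np, cv2
from workcell import monitor, snapshot, bot
from scipy.spatial.transform import Rotation as R
def snap(n,f=None):
    s=snapshot(n)
    if f: cv2.imwrite(f"pics/{f}.png",s["frame"][:,:,::-1])
    return s
def ray(s,px):
    p=cv2.undistortPoints(np.array([[px]],float),s["camera_matrix"],np.array(s["distortion"]))[0,0]
    E=s["extrinsics"]; d=E[:3,:3]@np.array([p[0],-p[1],-1.]); return E[:3,3],d/np.linalg.norm(d)
def onz(s,px,z):
    o,d=ray(s,px); return o+d*(z-o[2])/d[2]
def proj(s,P):
    E=s["extrinsics"]; P=np.atleast_2d(P); c=(P-E[:3,3])@E[:3,:3]; c=c*[1,-1,-1]
    return cv2.projectPoints(c.astype(float),np.zeros(3),np.zeros(3),s["camera_matrix"],np.array(s["distortion"]))[0][:,0]
def two(s1,p1,s2,p2):
    o1,d1=ray(s1,p1);o2,d2=ray(s2,p2)
    A=np.stack([d1,-d2],1); t=np.linalg.lstsq(A,o2-o1,rcond=None)[0]
    a=o1+d1*t[0];b=o2+d2*t[1]; return (a+b)/2,np.linalg.norm(a-b)
def crop(s,c,w,h,k,f):
    x,y=c; im=s["frame"][max(0,y-h):y+h,max(0,x-w):x+w,::-1]; im=cv2.resize(im,None,fx=k,fy=k,interpolation=cv2.INTER_CUBIC); cv2.imwrite(f"pics/{f}.png",im)
E
python3 - <<'E'
from h import *
T=snap("top");S=snap("scene")
print("tcp proj",proj(T,[[.288,-.583,.256]]),proj(S,[[.288,-.583,.256]]))
crop(T,(410,265),70,52,5.7,"gap_top"); crop(T,(245,185),70,52,5.7,"rod_top"); crop(T,(270,322),70,52,5.7,"knife_top"); crop(T,(120,262),70,52,5.7,"case_top")
crop(S,(232,265),70,52,5.7,"gap_s"); crop(S,(410,262),70,52,5.7,"rod_s"); crop(S,(325,185),70,52,5.7,"knife_s"); crop(S,(470,185),70,52,5.7,"case_s")
for f in ("top","s"):
    ims=[cv2.resize(cv2.imread(f"pics/{n}_{f}.png"),(400,296)) for n in ("gap","rod","knife","case")]
    cv2.imwrite(f"pics/all_{f}.png",np.vstack([np.hstack(ims[:2]),np.hstack(ims[2:])]))
E
```

```text
tcp proj [[677.75742902 423.45774936]] [[-28.56720956 143.33185554]]
```

View pics/all_top.png

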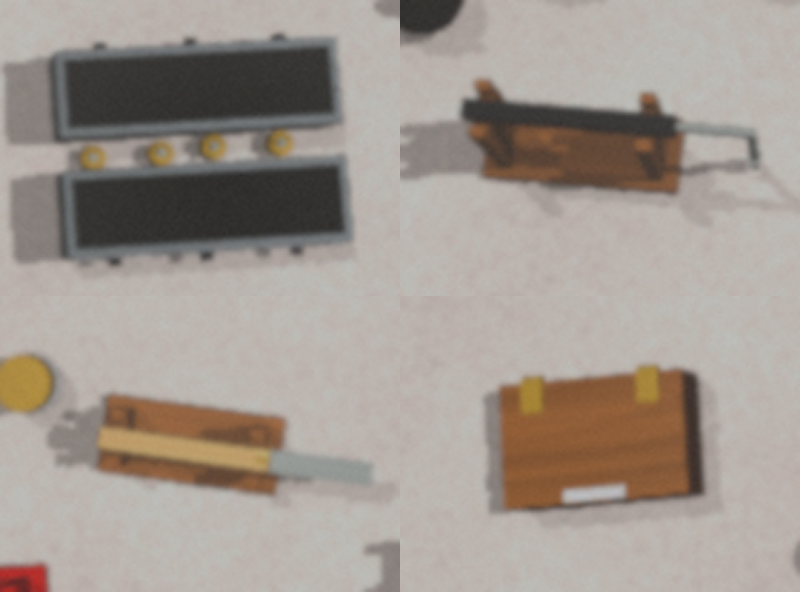

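View pics/all_s.png

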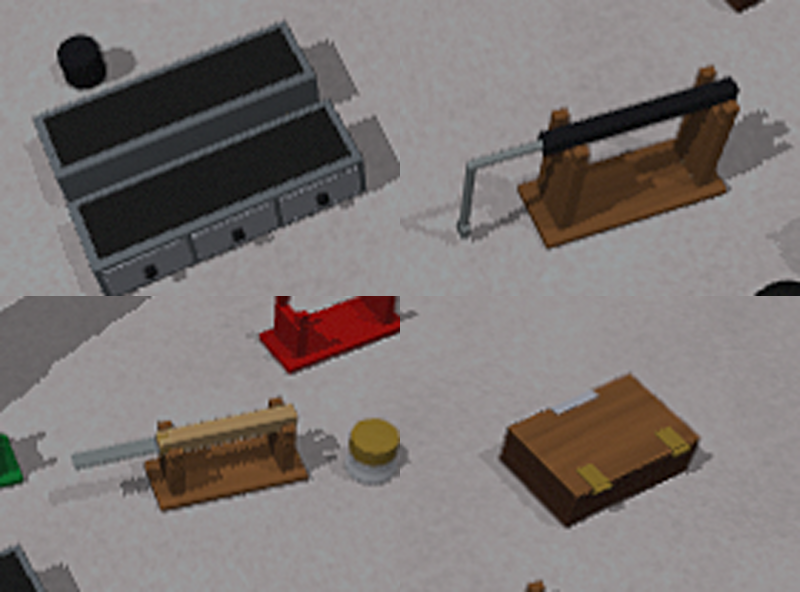

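```bash
cat > m1.py <<'E'
from h import *
T=snap("top");S=snap("scene")
def mask(s,lo,hi,roi):
    hsv=cv2.cvtColor(s["frame"],cv2.COLOR_RGB2HSV); m=cv2.inRange(hsv,np.array(lo),np.array(hi)); z=np.zeros_like(m); x0,y0,x1,y1=roi; z[y0:y1,x0:x1]=m[y0:y1,x0:x1]; return z
def rects(m,amin=60):
    cs,_=cv2.findContours(m,cv2.RETR_EXTERNAL,cv2.CHAIN_APPROX_NONE); return [(cv2.minAreaRect(c),cv2.contourArea(c)) for c in sorted(cs,key=cv2.contourArea)[::-1] if cv2.contourArea(c)>amin]
def rep(name,s,m,z,amin=60):
    out=[]
    for r,a in rects(m,amin):
        b=cv2.boxPoints(r); W=np.array([onz(s,p,z)[:2] for p in b]); c=onz(s,r[0],z)
        e=W[1]-W[0]; f=W[2]-W[1]; L=e if np.linalg.norm(e)>np.linalg.norm(f) else f
        ang=np.degrees(np.arctan2(L[1],L[0]))%180
        print(name,"px",np.round(r[0],1),"c",np.round(c[:2]*1000,1),"size",np.round(1000*np.array([np.linalg.norm(e),np.linalg.norm(f)]),1),"ang %.2f"%ang,"area",a); out.append((c,ang))
    return out
if __name__=="__main__":
    rep("panelT",T,mask(T,(0,0,0),(180,255,75),(350,220,470,305)),.04,500)
    rep("barrelT",T,mask(T,(15,90,80),(35,255,255),(350,250,470,280)),.012,10)
    rep("rodT",T,mask(T,(0,0,0),(180,120,70),(190,160,280,200)),.094,100)
    rep("knifeT",T,mask(T,(10,60,150),(30,140,255),(230,300,305,340)),.054,100)
    rep("bladeT",T,mask(T,(60,0,0),(120,60,185),(290,310,340,345)),.047,50)
    rep("caseT",T,mask(T,(5,80,60),(25,255,255),(70,220,175,300)),.036,500)
    rep("stripT",T,mask(T,(0,0,215),(180,40,255),(70,220,160,300)),.036,20)
    rep("hingeT",T,mask(T,(20,100,120),(32,255,255),(70,220,160,300)),.036,10)
E
python3 m1.py
```

```text
panelT px [412.4 285.2] c [ 496.7 -249.9] size [166.4  41.6] ang 92.37 area 2039.5
panelT px [409.1 243.2] c [ 571.7 -246.7] size [166.3  41.2] ang 92.53 area 1974.5
barrelT px [414. 264.] c [ 536.2 -259.9] size [14.8 14.7] ang 89.20 area 48.5
barrelT px [437.5 263. ] c [ 537.4 -303.7] size [13.1 14.8] ang 177.63 area 46.0
barrelT px [395.8 266.8] c [ 531.7 -226. ] size [13.1 14.2] ang 43.85 area 42.5
barrelT px [372. 268.] c [ 530.  -182.3] size [14.7 11. ] ang 89.23 area 41.0
rodT px [233.5 180. ] c [677.5  59.3] size [ 30.9 124.8] ang 83.89 area 395.5
knifeT px [263.9 323. ] c [434.9  11.3] size [ 14.5 104.8] ang 81.44 area 421.0
bladeT px [312.4 329.9] c [421.9 -72.1] size [10.5 57.4] ang 81.22 area 137.0
caseT px [117.9 259.1] c [549.3 278. ] size [127.3  84. ] ang 94.53 area 2688.0
hingeT px [136.  240.5] c [582.7 245.3] size [11.2 20.1] ang 1.81 area 58.5
hingeT px [ 95.5 244.5] c [576.2 321.2] size [ 9.5 20.2] ang 2.37 area 53.5
```

```bash
python3 - <<'E'
from m1 import *
for v in (35,45,55):
    rep("rodT%d"%v,T,mask(T,(0,0,0),(180,255,v),(190,160,280,200)),.094,50)
    rep("rodS%d"%v,S,mask(S,(0,0,0),(180,255,v),(380,230,470,300)),.094,50)
crop(T,(245,182),65,30,6.1,"rodz")
crop(S,(410,265),65,40,6.1,"rodzs")
P=lambda a:np.array(a)
for a,b in (((197.7,171.5),.094),((271.6,176.7),.094),((299,178.5),.088)): print(onz(T,a,b))
E
```

```text
rodS35 px [423.  250.4] c [695.7  56.1] size [131.3  18.3] ang 84.51 area 474.0
rodS45 px [422.6 257.6] c [708.2  47.3] size [140.2  47.3] ang 84.53 area 574.5
rodS55 px [422.4 256.9] c [706.8  47.8] size [141.2  50.2] ang 84.23 area 624.5
[0.69333369 0.12115534 0.094     ]
[ 0.68225125 -0.00563658  0.094     ]
[ 0.68000287 -0.05208197  0.088     ]
```

View pics/rodz.png

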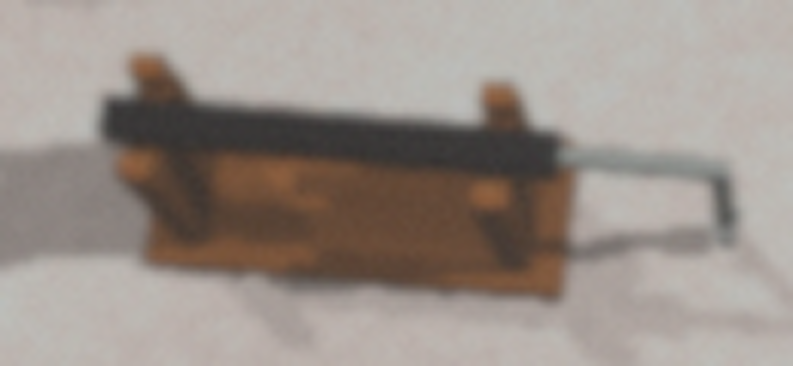

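View pics/rodzs.png

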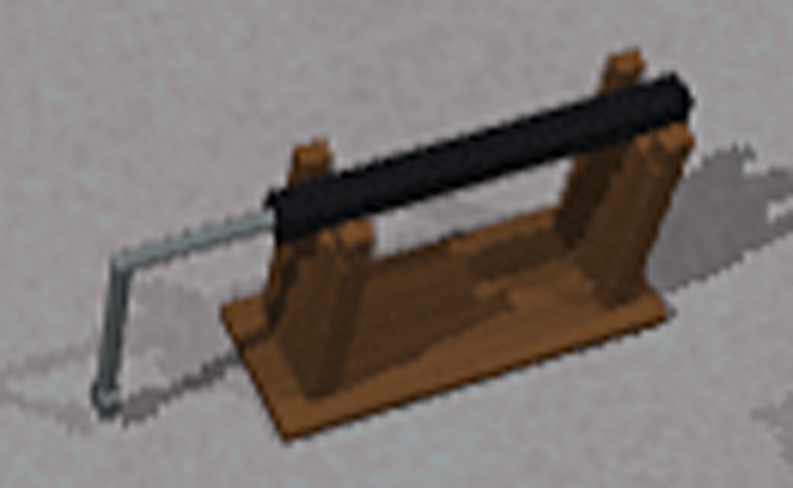

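```bash
python3 - <<'E'
from h import *
T=snap("top");S=snap("scene")
a=onz(T,(197.2,171.0),.088);b=onz(T,(271.6,176.9),.088);c=onz(T,(299.0,179.),.088)
print(a,b,c,np.linalg.norm(a-b),np.degrees(np.arctan2(*(b-a)[[1,0]])),(a+b)/2)
# scene: offset (345,225), scale 6.1 ; axis ends
sa=(345+682/6.1,225+98/6.1); sb=(345+277/6.1,225+213/6.1); sc=(345+120/6.1,225+262/6.1)
print(two(T,(197.2,171.0),S,sa),two(T,(271.6,176.9),S,sb),two(T,(299.0,179),S,sc))
# foot bottom
print(two(T,(180+727/6.1,152+240/6.1),S,(345+104/6.1,225+410/6.1)))
# knife scene check
print(onz(S,(0,0),0))
E
```

```text
[0.69582196 0.12344615 0.088     ] [ 0.6834046  -0.00515901  0.088     ] [ 0.67912516 -0.0520752   0.088     ] 0.12920324359920712 -95.51504922480072 [0.68961328 0.05914357 0.088     ]
(array([0.69774043, 0.12581532, 0.08367485]), np.float64(0.002961473704298078)) (array([ 0.68461089, -0.00327293,  0.08679723]), np.float64(0.003948106763183467)) (array([ 0.68031954, -0.05041113,  0.08626842]), np.float64(0.003566823007291617))
(array([ 0.67766406, -0.04805702,  0.00083017]), np.float64(0.004699042526116308))
[-0.9588039  -0.66543632  0.        ]
```

```bash
cat > plan.py <<'E'
from h import *
def Rt(yaw,pitch=None):
    # tool pointing down, tool x at world yaw (deg)
    c,s=np.cos(np.radians(yaw)),np.sin(np.radians(yaw))
    return np.array([[c,s,0],[s,-c,0],[0,0,-1.]])
def plan(wps,start=None,step=58,turn=9.5,rnd=.5):
    """wps: (xyz m, yaw deg or R, finger%, [minrows])"""
    if start is None:
        st=monitor.sense(); p=np.array(st["tool_pos"])*1000; q=st["orientation"]; M=R.from_quat([q[1],q[2],q[3],q[0]]).as_matrix()
    else: p,M=np.array(start[0])*1000,start[1]
    rows=[]
    for w in wps:
        tgt=np.array(w[0])*1000; Mt=w[1] if np.ndim(w[1])==2 else Rt(w[1])
        rv=R.from_matrix(M.T@Mt).as_rotvec(); n=max(int(np.ceil(np.linalg.norm(tgt-p)/step)),int(np.ceil(np.degrees(np.linalg.norm(rv))/turn)),w[3] if len(w)>3 else 1)
        p0,M0=p.copy(),M.copy()
        for i in range(1,n+1):
            gp=p0+(tgt-p0)*i/n; gM=M0@R.from_rotvec(rv*i/n).as_matrix()
            d=np.round((M.T@(gp-p))/rnd)*rnd; a=np.round(R.from_matrix(M.T@gM).as_rotvec(),3)
            rows.append([w[2],[float(x)+0. for x in d],[float(x)+0. for x in a]]); p=p+M@d; M=M@R.from_rotvec(a).as_matrix()
    for i in range(0,len(rows),12): print(str(rows[i:i+12]).replace(" ","").replace("-0.0,","0,").replace(".0,",",").replace(".0]","]"))
    print(len(rows),"end",np.round(p,1)); return p,M
E
python3 - <<'E'
from plan import *
plan([((.689,.048,.20),-5.5,45),((.689,.048,.094),-5.5,45)])
E
```

```text
[[45,[-30,-49,4.5],[0,0,-0.078]],[45,[-25.5,-51.5,4],[0,0,-0.078]],[45,[-22,-53,4.5],[0,0,-0.078]],[45,[-17.5,-55,4.5],[0,0,-0.079]],[45,[-13.5,-56,4],[0,0,-0.078]],[45,[-9,-56.5,4.5],[0,0,-0.078]],[45,[-4,-57.5,4.5],[0,0,-0.078]],[45,[0,-57.5,4],[0,0,-0.078]],[45,[4.5,-57.5,4.5],[0,0,-0.078]],[45,[9,-56.5,4.5],[0,0,-0.078]],[45,[13.5,-56,4],[0,0,-0.079]],[45,[17.5,-54.5,4.5],[0,0,-0.078]]]
[[45,[22,-53.5,4.5],[0,0,-0.078]],[45,[0,0,53],[0,0,0]],[45,[0,0,53],[0,0,0]]]
15 end [688.8  48.3  93.8]
```

For the rod, the candidates in the top view are:
- black handle with a steel bend on the brown rest, (235,175)
- pale-handled knife, (280,325)
- red pliers, (560,200)

I choose (235,175), and the crop confirms it: the bend hangs down at (299,180).

The brown knife rest is at (267,322). Its green and red look-alikes at (376,367) and (185,380) stay untouched. The barrels are the four brass drums in the gap, at (372,268), (396,267), (415,265) and (438,263). The brass caps at (207,300) and (357,113) are jars.

Emit:
{"name": "move_arm", "arguments": {"increments": [[45,[-30,-49,4.5],[0,0,-0.078]],[45,[-25.5,-51.5,4],[0,0,-0.078]],[45,[-22,-53,4.5],[0,0,-0.078]],[45,[-17.5,-55,4.5],[0,0,-0.079]],[45,[-13.5,-56,4],[0,0,-0.078]],[45,[-9,-56.5,4.5],[0,0,-0.078]],[45,[-4,-57.5,4.5],[0,0,-0.078]],[45,[0,-57.5,4],[0,0,-0.078]],[45,[4.5,-57.5,4.5],[0,0,-0.078]],[45,[9,-56.5,4.5],[0,0,-0.078]],[45,[13.5,-56,4],[0,0,-0.079]],[45,[17.5,-54.5,4.5],[0,0,-0.078]]], "squeeze": 60}}

```text
t: 2.0
tool_pos: [0.659, 0.0006, 0.2044]
orientation: [0.0, 0.996, -0.086, 0.0]
force: [0.5, -0.3, 0.1]
opening: 0.45
```

```bash
python3 - <<'E'
from plan import *
plan([((.689,.048,.20),-5.5,45),((.689,.048,.13),-5.5,45),((.689,.048,.094),-5.5,45)])
E
```

```text
[[45,[21.5,-52,4.5],[0,-0.001,-0.076]],[45,[0,0,35],[0,0,0]],[45,[0,0,35],[0,0,0]],[45,[0,0,36],[0,0,0]]]
4 end [689.   48.2  93.9]
```

Emit:
{"name": "move_arm", "arguments": {"increments": [[45,[21.5,-52,4.5],[0,0,-0.076]],[45,[0,0,35],[0,0,0]],[45,[0,0,35],[0,0,0]],[45,[0,0,0],[0,0,0]]]}}

```text
t: 2.5
tool_pos: [0.6858, 0.0462, 0.1264]
orientation: [0.001, 0.999, -0.049, -0.004]
force: [0.1, 0.1, -0.1]
opening: 0.449
```

```bash
python3 - <<'E'
from h import *
T=snap("top");S=snap("scene")
crop(T,(245,182),65,45,6.1,"g1t"); crop(S,(410,245),65,45,6.1,"g1s")
cv2.imwrite("pics/g1.png",cv2.resize(np.vstack([cv2.imread("pics/g1t.png"),cv2.imread("pics/g1s.png")]),None,fx=.54,fy=.54))
E
```

```text
(no output)
```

View pics/g1.png

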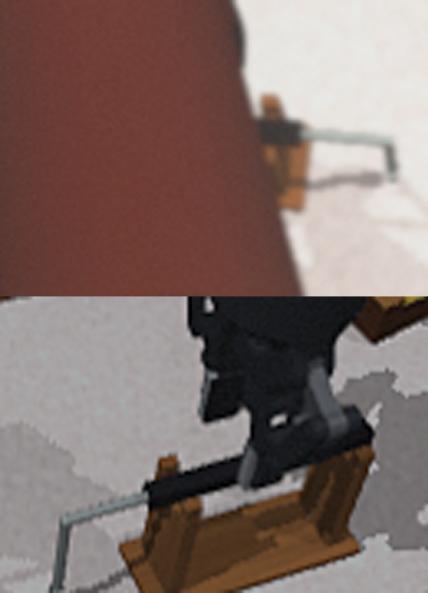

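```bash
python3 - <<'E'
from plan import *
print(monitor.sense()["tool_pos"])
plan([((.689,.048,.094),-5.5,45,2)])
E
```

```text
[0.6887306  0.04669981 0.13074819]
[[45,[0,-0.5,18.5],[0,-0.001,-0.001]],[45,[0,-1,18],[0,0,-0.001]]]
2 end [688.9  48.2  94.2]
```

Emit:
{"name": "move_arm", "arguments": {"increments": [[45,[0,-0.5,18.5],[0,0,0]],[45,[0,-0.5,18],[0,0,0]],[45,[0,0,0],[0,0,0]],[0,[0,0,0],[0,0,0]],[0,[0,0,0],[0,0,0]],[0,[0,0,0],[0,0,0]],[0,[0,0,0],[0,0,0]]], "squeeze": 80}}

```text
t: 3.48
tool_pos: [0.6886, 0.0479, 0.094]
orientation: [-0.0, 0.999, -0.049, 0.001]
force: [0.5, 0.8, 1.2]
opening: 0.122
```

Emit:
{"name": "move_arm", "arguments": {"increments": [[0,[0,0,-20],[0,0,0]],[0,[0,0,-40],[0,0,0]],[0,[0,0,-40],[0,0,0]],[0,[-50,20,0],[0,0,0]],[0,[-50,20,0],[0,0,0]],[0,[0,40,0],[0,0,0]],[0,[0,0,0],[0,0,0]],[0,[0,0,0],[0,0,0]]]}}

```text
t: 4.47
tool_pos: [0.5815, -0.0215, 0.1944]
orientation: [-0.001, 0.999, -0.049, 0.001]
force: [0.5, 0.8, -0.8]
opening: 0.121
```

```bash
python3 - <<'E'
from h import *
s=monitor.sense();print(s["tool_pos"],s["orientation"],s["force"],s["ft_torque"],s["opening"])
T=snap("top","r2t");S=snap("scene","r2s")
E
```

```text
[ 0.58153868 -0.02147584  0.19440837] [-5.31417201e-04  9.98793924e-01 -4.90860450e-02  9.87976394e-04] [ 0.46509076  0.79980688 -0.76005004] [-0.00796683 -0.07590127  0.03483418] 0.12051749863857476
```

View pics/r2t.png

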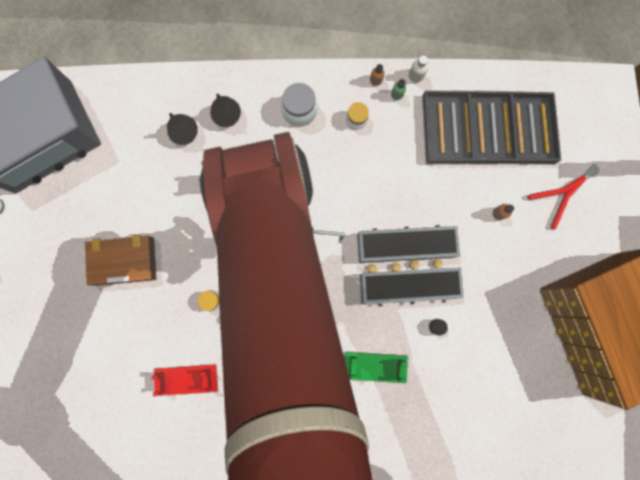

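View pics/r2s.png

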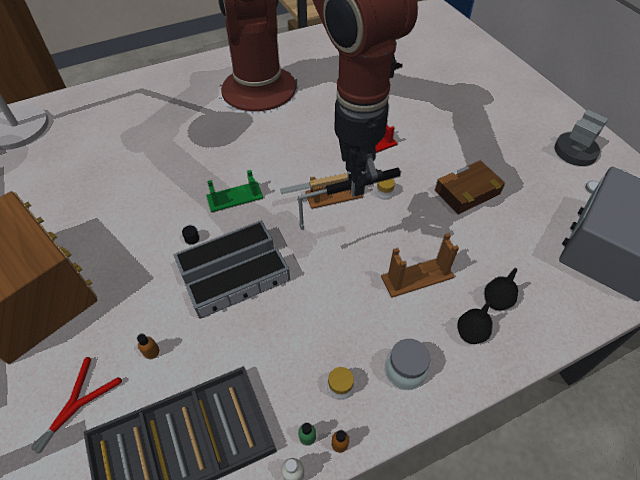

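```bash
python3 - <<'E'
from h import *
T=snap("top");S=snap("scene")
crop(T,(330,235),32,24,12.5,"a"); crop(S,(320,205),48,36,8.3,"b")
cv2.imwrite("pics/tip1.png",np.hstack([cv2.resize(cv2.imread("pics/a.png"),(400,300)),cv2.resize(cv2.imread("pics/b.png"),(400,300))]))
E
```

```text
(no output)
```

View pics/tip1.png

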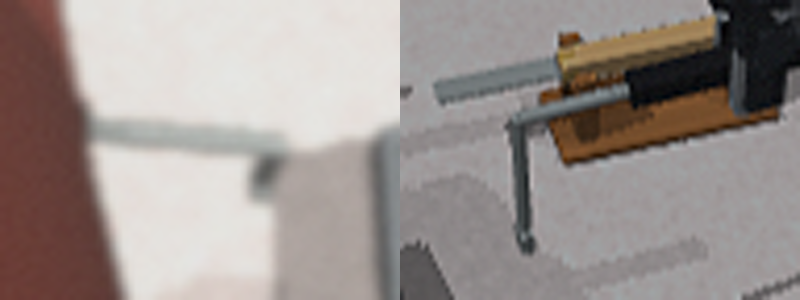

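```bash
python3 - <<'E'
from h import *
T=snap("top");S=snap("scene")
print(two(T,(342,234.5),S,(300.3,198.3)), two(T,(339.9,242.7),S,(302.5,229.4)))
print(proj(S,[[.572,-.119,.110],[.572,-.119,.188],[.5815,-.0215,.188]]),proj(T,[[.572,-.119,.110],[.572,-.119,.188]]))
E
```

```text
(array([ 0.57083795, -0.11672744,  0.18182294]), np.float64(0.002468281346819445)) (array([ 0.56852855, -0.11673942,  0.09834425]), np.float64(0.005653384906046399))
[[300.2382122  227.13237494]
 [298.3650649  196.66166395]
 [355.22519295 181.97838377]] [[340.02503823 239.16330412]
 [342.9863615  232.87662264]]
```

```bash
python3 - <<'E'
from plan import *
T=snap("top")
print(onz(T,(342,234.5),.186),onz(T,(339.9,242.7),.107), onz(T,(319,231.5),.188))
u=np.array([-np.sin(np.radians(2.45)),np.cos(np.radians(2.45))]); o=np.array([.5342,-.2483])
tip=o-.078*u; g=tip+.098*u
print(tip,g)
plan([((.57,-.14,.19),2.5,0),((g[0],g[1],.19),2.5,0),((g[0],g[1],.16),2.5,0)])
E
```

```text
[ 0.56984652 -0.11761367  0.186     ] [ 0.56650696 -0.11886102  0.107     ] [ 0.57447179 -0.08343003  0.188     ]
[ 0.53753431 -0.3262287 ] [ 0.53334505 -0.22831828]
[[0,[0,39.5,1],[0,0,-0.047]],[0,[-1.5,40,1],[0,0,-0.047]],[0,[-3.5,39.5,1],[0,0,-0.046]],[0,[-20,43.5,0],[0,0,0]],[0,[-20.5,43,0],[0,0,0]],[0,[0,0,30],[0,0,0]]]
6 end [ 533.3 -228.1  160.2]
```

Emit:
{"name": "move_arm", "arguments": {"increments": [[0,[0,39.5,1],[0,0,-0.047]],[0,[-1.5,40,1],[0,0,-0.047]],[0,[-3.5,39.5,1],[0,0,-0.046]],[0,[-20,43.5,0],[0,0,0]],[0,[-20.5,43,0],[0,0,0]],[0,[0,0,30],[0,0,0]],[0,[0,0,0],[0,0,0]],[0,[0,0,0],[0,0,0]]]}}

```text
t: 5.82
tool_pos: [0.534, -0.2276, 0.161]
orientation: [-0.0, 1.0, 0.022, 0.001]
force: [0.0, 0.1, -1.1]
opening: 0.122
```

```bash
python3 - <<'E'
from h import *
s=monitor.sense();print(s["tool_pos"],s["orientation"],s["force"])
T=snap("top","r3t");S=snap("scene","r3s")
crop(T,(430,260),48,36,8.3,"a"); crop(S,(215,245),64,48,6.2,"b")
cv2.imwrite("pics/tip2.png",np.hstack([cv2.resize(cv2.imread("pics/a.png"),(400,300)),cv2.resize(cv2.imread("pics/b.png"),(400,300))]))
E
```

```text
[ 0.53400398 -0.22762228  0.16099719] [-3.11930251e-04  9.99755941e-01  2.20790796e-02  6.89743051e-04] [ 0.03370048  0.14217107 -1.07411576]
```

View pics/tip2.png

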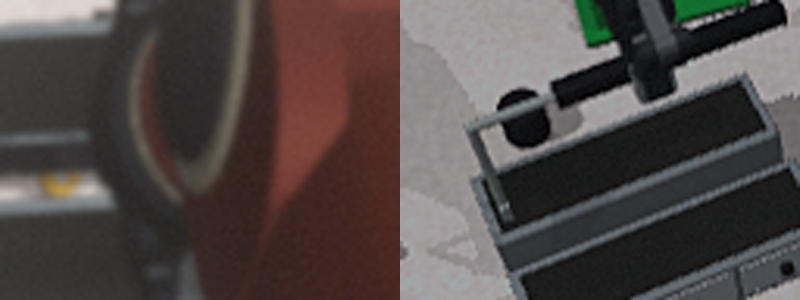

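```bash
python3 - <<'E'
from plan import *
S=snap("scene");T=snap("top")
th=np.radians(2.45);Rm=np.array([[np.cos(th),-np.sin(th)],[np.sin(th),np.cos(th)]]);o=np.array([.5342,-.2483])
def L(x,y,z): return np.r_[o+Rm@np.array([x,y])/1000,z/1000]
im=S["frame"][:,:,::-1].copy()
big=cv2.resize(im[195:325,150:310],None,fx=5,fy=5,interpolation=cv2.INTER_CUBIC)
def dr(P,col):
    p=proj(S,[P])[0]; q=((p-[150,195]+.5)*5-.5).astype(int); cv2.drawMarker(big,tuple(int(v) for v in q),col,cv2.MARKER_CROSS,12,1)
for x in (-65,-10,10,65):
    for y in (-90,90): dr(L(x,y,40),(0,0,255))
g=np.array([.534,-.2276,.155]); d=-np.array([-np.sin(th),np.cos(th)])
tip=np.r_[g[:2]+.098*d,g[2]-.078]; dr(tip,(0,255,0)); dr(np.r_[tip[:2],g[2]],(0,255,0)); print(tip, proj(S,[tip]), (np.linalg.inv(Rm)@(tip[:2]-o)))
cv2.imwrite("pics/ov.png",big)
E
```

```text
[ 0.53818926 -0.32551042  0.077     ] [[183.86899059 264.61410183]] [ 0.00068506 -0.07731037]
```

View pics/ov.png

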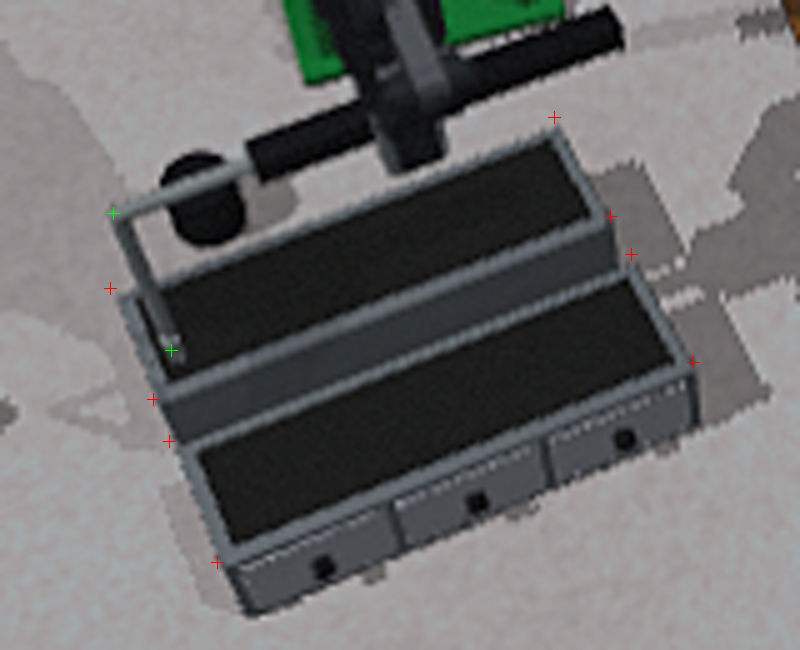

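Emit:
{"name": "move_arm", "arguments": {"increments": [[0,[-0.5,0,30],[0,0,0]],[0,[0,0,30],[0,0,0]],[0,[0,0,8],[0,0,0]],[0,[0,0,0],[0,0,0]]]}}

```text
t: 6.52
tool_pos: [0.5328, -0.2287, 0.0926]
orientation: [-0.0, 1.0, 0.021, 0.0]
force: [1.0, 0.4, -0.9]
opening: 0.123
```

```bash
python3 - <<'E'
from h import *
s=monitor.sense();print(s["tool_pos"],s["orientation"],s["force"],s["ft_torque"])
T=snap("top");S=snap("scene")
crop(T,(410,260),64,48,6.2,"a"); crop(S,(225,265),64,48,6.2,"b")
cv2.imwrite("pics/tip3.png",np.hstack([cv2.resize(cv2.imread("pics/a.png"),(400,300)),cv2.resize(cv2.imread("pics/b.png"),(400,300))]))
E
```

```text
[ 0.53281998 -0.22866889  0.092632  ] [-3.21671708e-05  9.99774365e-01  2.12413374e-02  1.54157908e-04] [ 0.99355535  0.38563725 -0.8916423 ] [-0.0358428  -0.0300385  -0.00027314]
```

View pics/tip3.png

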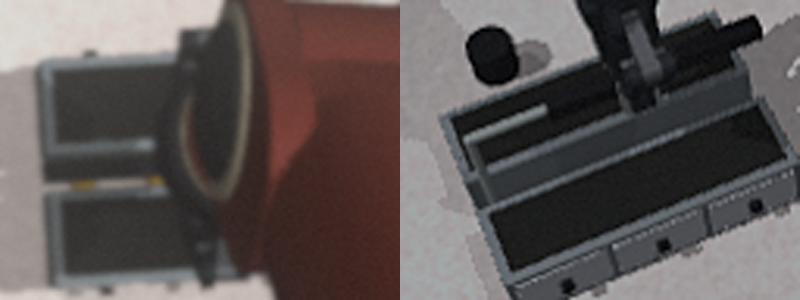

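Emit:
{"name": "move_arm", "arguments": {"increments": [[0,[0,0,4],[0,0,0]],[0,[0,0,0],[0,0,0]],[0,[0,-10,0],[0,0,0]],[0,[0,-20,0],[0,0,0]],[0,[0,-20,0],[0,0,0]],[0,[0,-20,0],[0,0,0]]]}}

```text
t: 7.38
tool_pos: [0.5295, -0.1566, 0.0884]
orientation: [-0.0, 1.0, 0.022, 0.0]
force: [0.1, -0.1, -1.1]
opening: 0.123
```

```bash
python3 - <<'E'
from h import *
s=monitor.sense();print(s["tool_pos"],s["force"],s["ft_torque"])
T=snap("top");S=snap("scene")
crop(T,(410,260),64,48,6.2,"a"); crop(S,(235,260),64,48,6.2,"b")
cv2.imwrite("pics/tip4.png",np.hstack([cv2.resize(cv2.imread("pics/a.png"),(400,300)),cv2.resize(cv2.imread("pics/b.png"),(400,300))]))
E
```

```text
[ 0.52948636 -0.15655992  0.08844483] [ 0.13072494 -0.05633097 -1.05132571] [-0.03891569  0.00934614  0.0327748 ]
```

View pics/tip4.png

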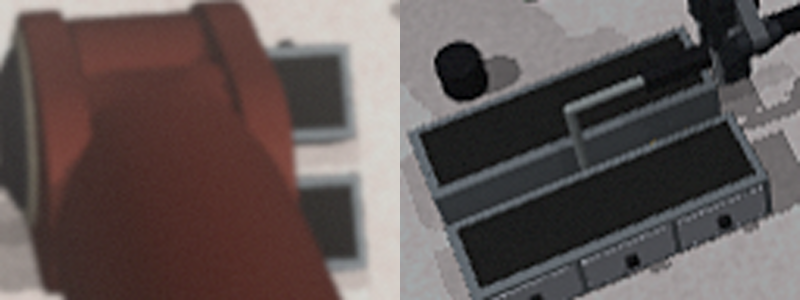

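Emit:
{"name": "move_arm", "arguments": {"increments": [[0,[0,-20,0],[0,0,0]],[0,[0,-20,0],[0,0,0]],[0,[0,-20,0],[0,0,0]],[0,[0,-20,0],[0,0,0]],[0,[0,-20,0],[0,0,0]],[0,[0,-15,0],[0,0,0]],[0,[0,-8,0],[0,0,0]],[0,[0,0,0],[0,0,0]]]}}

```text
t: 8.48
tool_pos: [0.5243, -0.0355, 0.0884]
orientation: [-0.0, 1.0, 0.021, 0.0]
force: [0.7, 0.5, -1.3]
opening: 0.123
```

```bash
python3 - <<'E'
from h import *
s=monitor.sense();print(s["tool_pos"],s["force"],s["ft_torque"])
T=snap("top");S=snap("scene","r5s")
crop(T,(350,260),96,72,6.2,"a"); crop(S,(285,235),72,54,6.2,"b")
cv2.imwrite("pics/tip5.png",np.hstack([cv2.resize(cv2.imread("pics/a.png"),(400,300)),cv2.resize(cv2.imread("pics/b.png"),(400,300))]))
E
```

```text
[ 0.52434816 -0.03547636  0.08835605] [ 0.69037463  0.5044596  -1.28653602] [-0.05907626  0.04938848 -0.00701896]
```

View pics/tip5.png

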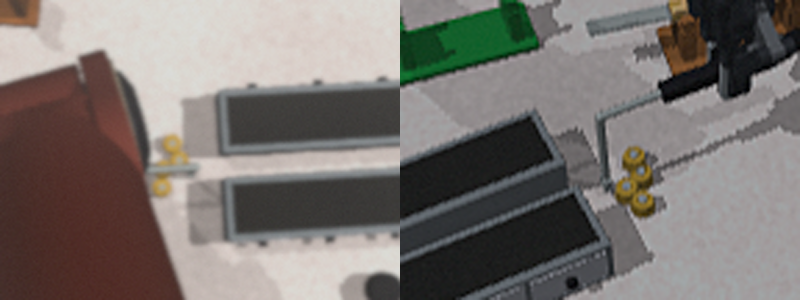

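```bash
python3 - <<'E'
from plan import *
p=monitor.sense()["tool_pos"]
plan([((p[0],p[1]-.004,p[2]),2.4,0),((p[0],p[1]-.004,.20),2.4,0),((.6886,.0479,.20),-5.6,0),((.6886,.0479,.13),-5.6,0,2)])
E
```

```text
[[0,[0,4,0],[0.001,0,-0.001]],[0,[0,0,-56],[0,0,0]],[0,[0,0,-55.5],[0,0,0]],[0,[42,-20.5,0],[0,0,0.035]],[0,[41,-22,0],[0,0,0.035]],[0,[40.5,-23,0],[0,0,0.035]],[0,[39.5,-25,0],[0,0,0.035]],[0,[0,0,35],[0,0,0]],[0,[0,0,35],[0,0,0]]]
9 end [688.6  48.1 129.9]
```

Emit:
{"name": "move_arm", "arguments": {"increments": [[0,[0,4,0],[0,0,0]],[0,[0,0,-56],[0,0,0]],[0,[0,0,-55.5],[0,0,0]],[0,[42,-20.5,0],[0,0,0.035]],[0,[41,-22,0],[0,0,0.035]],[0,[40.5,-23,0],[0,0,0.035]],[0,[39.5,-25,0],[0,0,0.035]],[0,[0,0,35],[0,0,0]],[0,[0,0,30],[0,0,0]],[0,[0,0,0],[0,0,0]],[0,[0,0,0],[0,0,0]]]}}

```text
t: 9.95
tool_pos: [0.6894, 0.0483, 0.136]
orientation: [-0.0, 0.999, -0.049, 0.001]
force: [1.0, -0.3, -0.2]
opening: 0.121
```

```bash
python3 - <<'E'
from plan import *
s=monitor.sense();print(s["tool_pos"],s["force"],s["orientation"])
T=snap("top");S=snap("scene","r6s")
crop(T,(350,250),96,72,6.2,"a"); crop(S,(410,245),64,48,6.2,"b")
cv2.imwrite("pics/tip6.png",np.hstack([cv2.resize(cv2.imread("pics/a.png"),(400,300)),cv2.resize(cv2.imread("pics/b.png"),(400,300))]))
plan([((.6886,.0479,.096),-5.6,0,3)])
E
```

```text
[0.68938988 0.04828409 0.13603866] [ 0.95027866 -0.27583097 -0.16870578] [-1.89397812e-04  9.98775194e-01 -4.94676984e-02  1.01168884e-03]
[[0,[-0.5,0.5,13.5],[0,-0.001,0]],[0,[-0.5,0,14],[-0.001,-0.001,-0.001]],[0,[0,0.5,13.5],[0,-0.002,0]]]
3 end [688.7  47.8  95.9]
```

View pics/tip6.png

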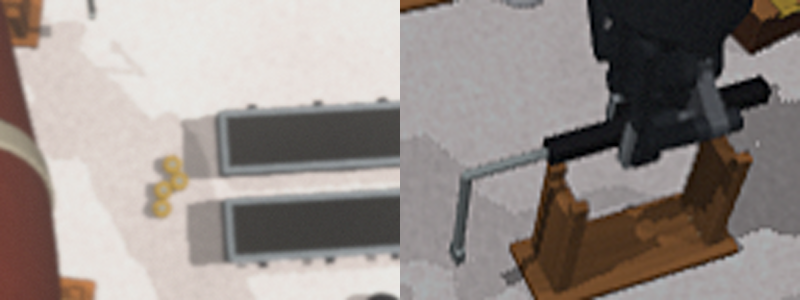

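Emit:
{"name": "move_arm", "arguments": {"increments": [[0,[-0.5,0.5,13.5],[0,0,0]],[0,[-0.5,0,14],[0,0,0]],[0,[0,0,13],[0,0,0]],[0,[0,0,0],[0,0,0]]]}}

```text
t: 10.55
tool_pos: [0.6873, 0.0485, 0.094]
orientation: [0.0, 0.999, -0.049, -0.0]
force: [-1.1, -1.2, 1.4]
opening: 0.121
```

Emit:
{"name": "move_arm", "arguments": {"increments": [[45,[0,0,0],[0,0,0]],[45,[0,0,0],[0,0,0]],[45,[0,0,0],[0,0,0]],[45,[0,0,-40],[0,0,0]],[45,[0,0,-60],[0,0,0]],[45,[0,0,0],[0,0,0]]]}}

```text
t: 11.3
tool_pos: [0.6911, 0.0493, 0.201]
orientation: [-0.001, 0.999, -0.049, 0.007]
force: [0.8, 0.0, -1.2]
opening: 0.451
```

```bash
python3 - <<'E'
from plan import *
s=monitor.sense();print(s["tool_pos"],s["force"],s["orientation"])
T=snap("top");S=snap("scene","r7s")
crop(T,(350,250),96,72,6.2,"a"); crop(S,(410,255),64,48,6.2,"b")
cv2.imwrite("pics/tip7.png",np.hstack([cv2.resize(cv2.imread("pics/a.png"),(400,300)),cv2.resize(cv2.imread("pics/b.png"),(400,300))]))
# knife approach: knife origin (434.9,11.3) yaw -98.6
plan([((.52,.02,.19),-8.6,45),((.435,.0113,.16),-8.6,45),((.435,.0113,.10),-8.6,45)])
E
```

```text
[0.69113835 0.04930604 0.20097491] [ 0.80211439  0.00992412 -1.20990064] [-0.00136439  0.99877044 -0.04911898  0.00656358]
[[45,[-54.5,15,1.5],[0,-0.001,0.017]],[45,[-54.5,15.5,2],[0,0,0.018]],[45,[-54.5,17,1.5],[0,-0.001,0.017]],[45,[-41.5,10.5,15],[0,0,0]],[45,[-41,11,15],[0,0,0]],[45,[0,0,30],[0,0,0]],[45,[0,0,30],[0,0,0]]]
7 end [435.   11.2 100.1]
```

View pics/tip7.png

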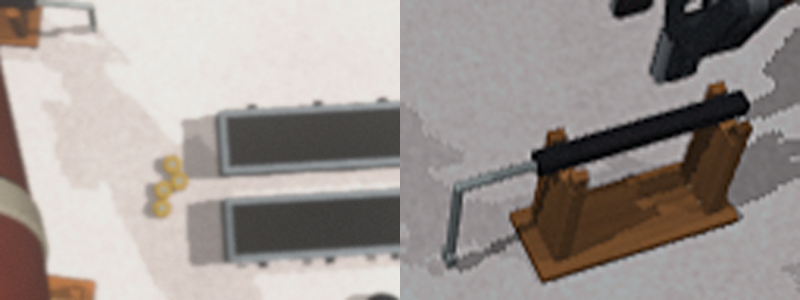

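Emit:
{"name": "move_arm", "arguments": {"increments": [[45,[-54.5,15,1.5],[0,0,0.017]],[45,[-54.5,15.5,2],[0,0,0.018]],[45,[-54.5,17,1.5],[0,0,0.017]],[45,[-41.5,10.5,15],[0,0,0]],[45,[-41,11,15],[0,0,0]],[45,[0,0,30],[0,0,0]],[45,[0,0,20],[0,0,0]],[45,[0,0,0],[0,0,0]],[45,[0,0,0],[0,0,0]]]}}

```text
t: 12.52
tool_pos: [0.4347, 0.0112, 0.1093]
orientation: [-0.0, 0.997, -0.075, -0.0]
force: [1.2, -0.3, 0.5]
opening: 0.448
```

```bash
python3 - <<'E'
from plan import *
s=monitor.sense();print(s["tool_pos"],s["force"],s["orientation"])
S=snap("scene","r8s");T=snap("top","r8t")
crop(S,(325,175),64,48,12.5,"r8"); 
plan([((.435,.0113,.053),-8.6,45)])
E
```

```text
[0.43472989 0.01118247 0.10928434] [ 1.18297154 -0.31364412  0.46566656] [-4.61760583e-05  9.97193289e-01 -7.48694515e-02 -3.28967107e-04]
[[45,[-0.5,0,57],[0,-0.001,0]]]
1 end [434.8  11.3  52.8]
```

View pics/r8.png

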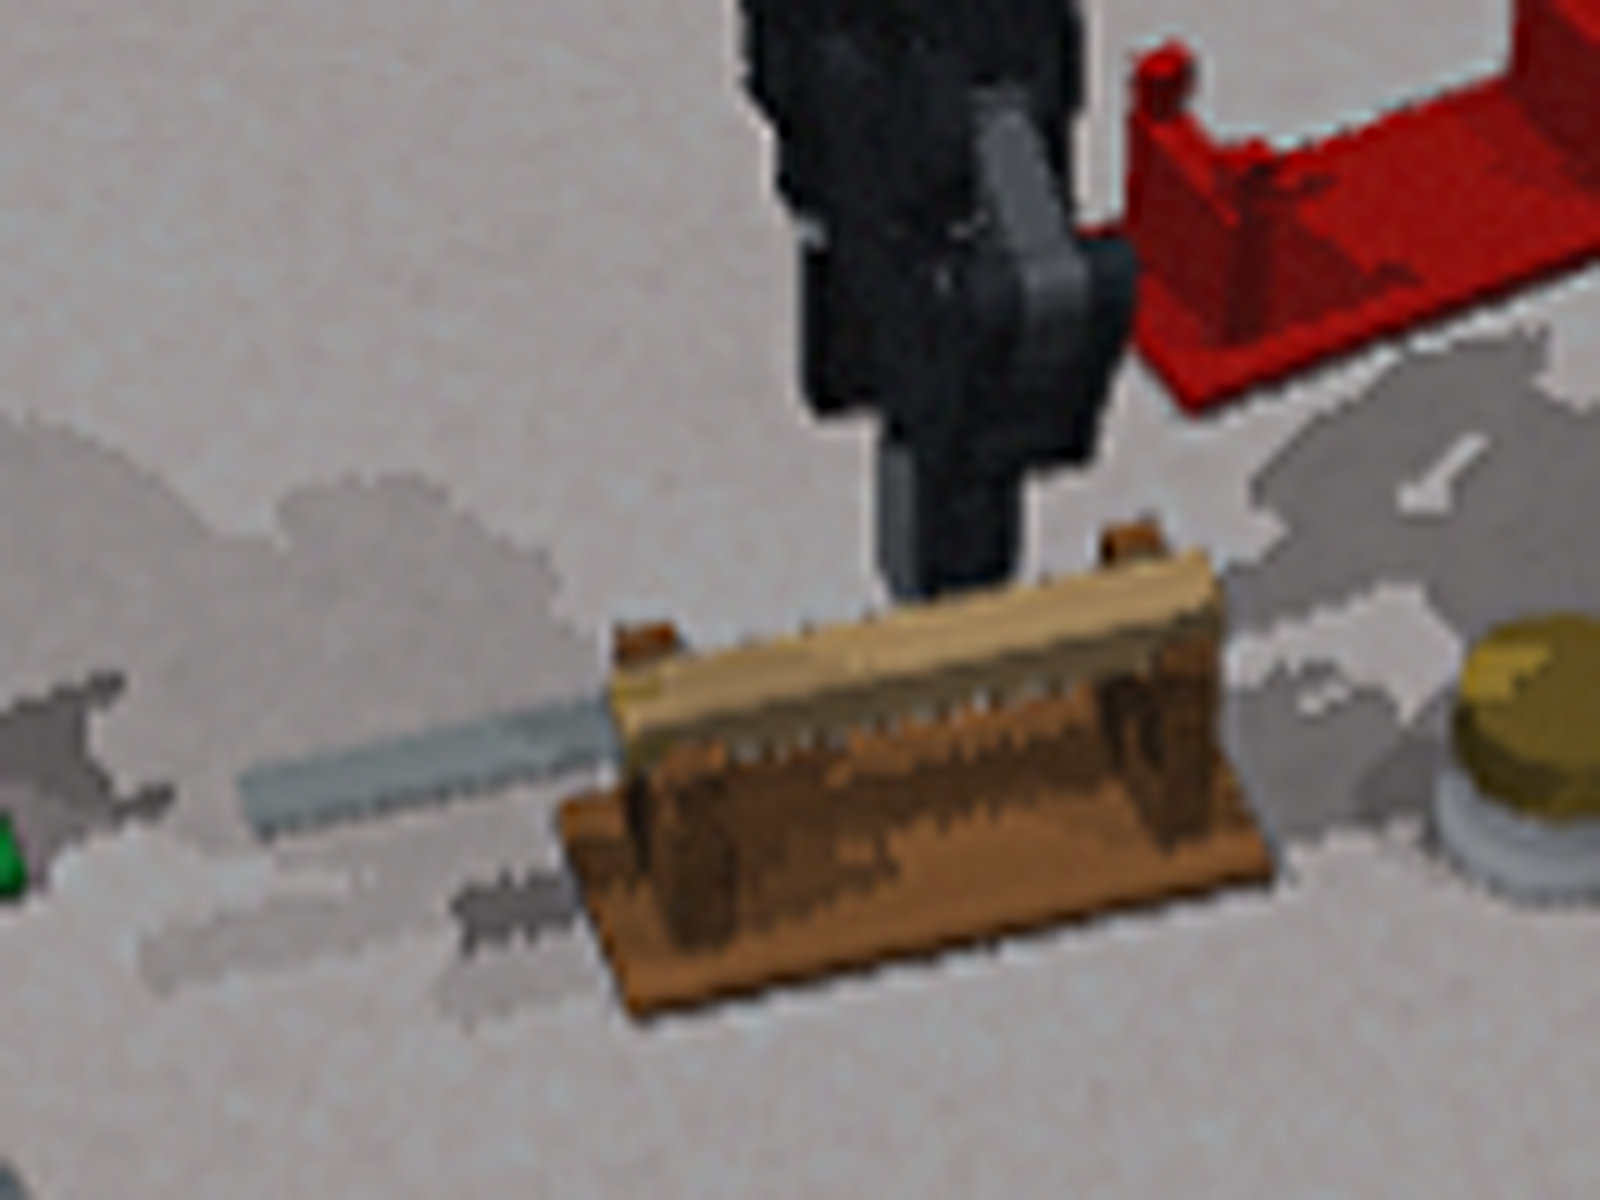

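View pics/r8t.png

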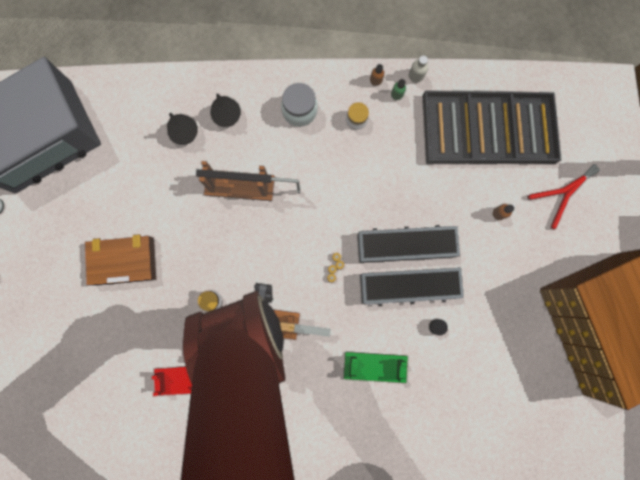

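```bash
python3 - <<'E'
from plan import *
S=snap("scene")
st=monitor.sense();q=st["orientation"];M=R.from_quat([q[1],q[2],q[3],q[0]]).as_matrix();p=st["tool_pos"]
for dx in (-.02,.02):
    P=p+M@np.array([dx,0,.02]); print(dx,(proj(S,[P])[0]-[261,127])*12.5)
im=S["frame"][110:190,270:370,::-1]; cv2.imwrite("pics/f8.png",cv2.resize(im,None,fx=7,fy=7,interpolation=cv2.INTER_CUBIC))
T=snap("top"); cv2.imwrite("pics/f8t.png",cv2.resize(T["frame"][270:350,200:310,::-1],None,fx=7,fy=7,interpolation=cv2.INTER_CUBIC))
E
```

```text
-0.02 [868.08623938 377.07948963]
0.02 [941.82167408 543.38704284]
```

View pics/f8t.png

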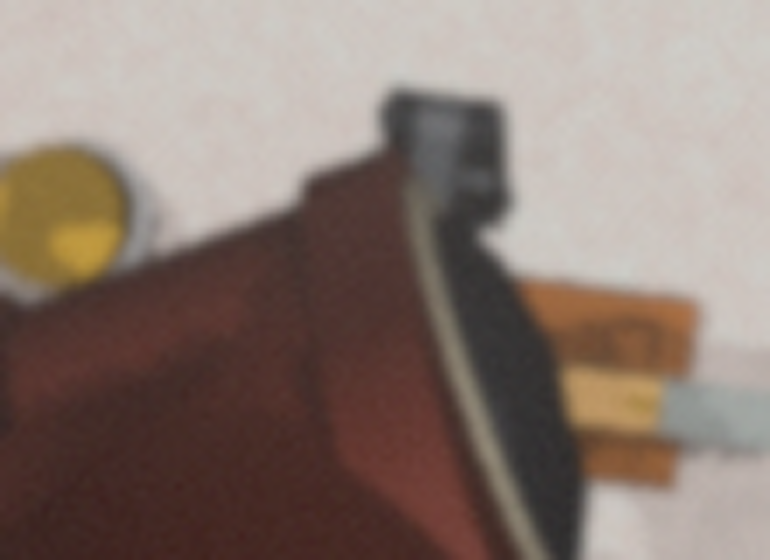

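View pics/f8.png

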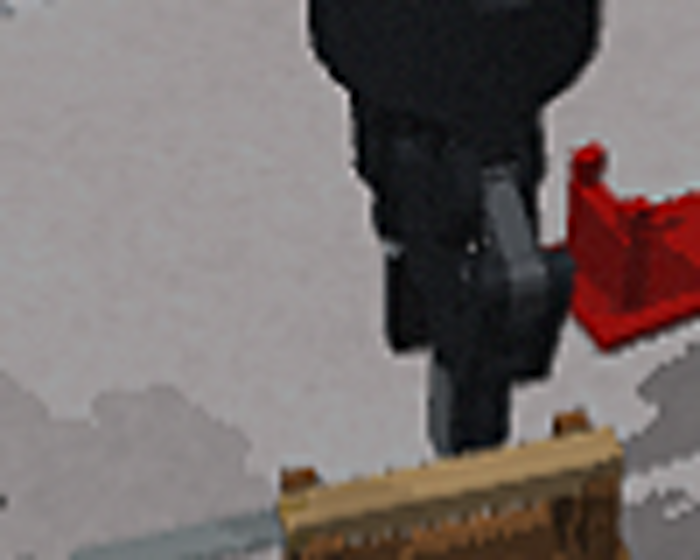

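Emit:
{"name": "move_arm", "arguments": {"increments": [[45,[0,0,28],[0,0,0]],[45,[0,0,28],[0,0,0]],[45,[0,0,0],[0,0,0]],[0,[0,0,0],[0,0,0]],[0,[0,0,0],[0,0,0]],[0,[0,0,0],[0,0,0]],[0,[0,0,0],[0,0,0]]], "squeeze": 110}}

```text
t: 13.6
tool_pos: [0.4355, 0.0112, 0.0546]
orientation: [-0.0, 0.997, -0.075, 0.001]
force: [-0.8, 0.8, 6.4]
opening: 0.142
```

Emit:
{"name": "move_arm", "arguments": {"increments": [[0,[0,0,-15],[0,0,0]],[0,[0,0,-30],[0,0,0]],[0,[0,0,-40],[0,0,0]],[0,[0,0,-20],[0,0,0]],[0,[0,0,0],[0,0,0]],[0,[0,0,0],[0,0,0]]]}}

```text
t: 14.35
tool_pos: [0.4342, 0.0109, 0.1578]
orientation: [0.0, 0.997, -0.075, -0.001]
force: [0.4, -0.0, -0.1]
opening: 0.137
```

```bash
python3 - <<'E'
from plan import *
s=monitor.sense();print(s["tool_pos"],s["force"],s["orientation"],s["opening"],s["joint_pos"])
S=snap("scene");T=snap("top")
print(proj(T,[[.4183,-.1026,.154]]))
crop(S,(320,165),64,48,6.2,"b");crop(T,(310,322),64,48,6.2,"a")
cv2.imwrite("pics/k1.png",np.hstack([cv2.resize(cv2.imread("pics/a.png"),(400,300)),cv2.resize(cv2.imread("pics/b.png"),(400,300))]))
E
```

```text
[0.43423988 0.01090528 0.1578202 ] [ 0.38431993 -0.03731367 -0.0978771 ] [ 1.24461227e-04  9.97180766e-01 -7.50346628e-02 -5.50452502e-04] 0.1366043415959255 [ 0.12570994  0.45339511 -0.27864212  2.12969112  0.21962269  0.5860928
 -0.46023123]
[[332.65504539 336.25280017]]
```

View pics/k1.png

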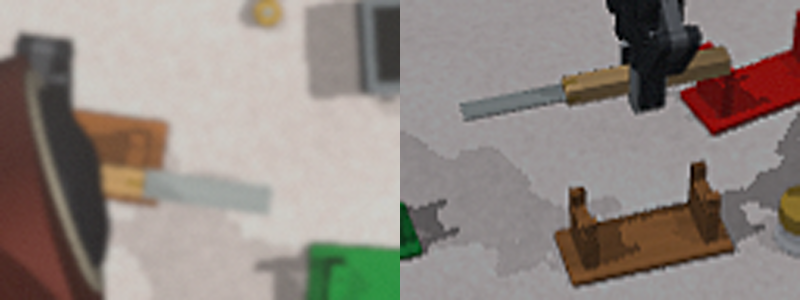

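```bash
python3 - <<'E'
from plan import *
S=snap("scene");T=snap("top")
st=monitor.sense();q=st["orientation"];M=R.from_quat([q[1],q[2],q[3],q[0]]).as_matrix();p=st["tool_pos"]
tip=p+M@np.array([0,.115,.006]); end=p+M@np.array([0,.0525,.006]);print(tip,proj(S,[tip,end]),proj(T,[tip,end]))
print(two(T,(332.4,337),S,(276.8,153.2)))
# case front edge & slot: strip in both
for s,n in ((T,"T"),(S,"S")):
    print(n)
crop(T,(120,262),50,37,8,"c1");crop(S,(470,185),50,37,8,"c2")
cv2.imwrite("pics/c12.png",np.hstack([cv2.resize(cv2.imread("pics/c1.png"),(400,296)),cv2.resize(cv2.imread("pics/c2.png"),(400,296))]))
E
```

```text
[ 0.41710738 -0.10254396  0.15150315] [[274.65046568 151.40273143]
 [307.05712426 144.9493563 ]] [[332.5618789  336.92138577]
 [291.95226334 331.26241957]]
(array([ 0.41728382, -0.10074753,  0.14647176]), np.float64(0.003739545231199941))
T
S
```

View pics/c12.png

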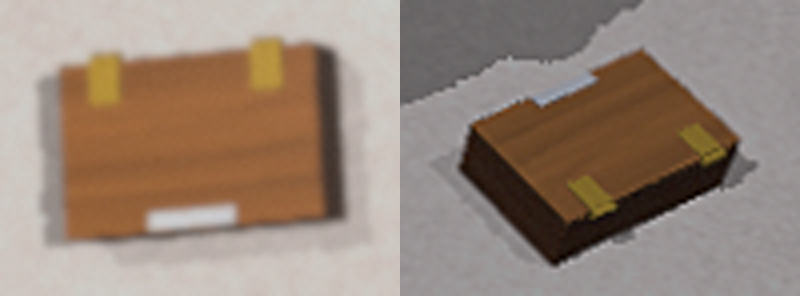

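```bash
python3 - <<'E'
from plan import *
T=snap("top")
pts=dict(fl=(86.25,285),fr=(151.75,279.5),rl=(85.5,241.75),rr=(149.5,236.25),s=(118.3,279.5),sl=(106.6,282.),sr=(129.6,278.8))
W={k:onz(T,v,.036)[:2] for k,v in pts.items()}
for k,v in W.items(): print(k,np.round(v*1000,1))
a=lambda u,v:np.degrees(np.arctan2(*(W[v]-W[u])[::-1]))
print("front",a("fr","fl"),"rear",a("rr","rl"),"left",a("fl","rl"),"right",a("fr","rr"),"strip",a("sr","sl"))
n=lambda u,v:np.linalg.norm(W[v]-W[u]); print(n("fl","fr"),n("rl","rr"),n("fl","rl"),n("fr","rr"),n("sl","sr"))
c=sum(W[k] for k in ("fl","fr","rl","rr"))/4; print(c)
y=np.radians(4.0)
for y in (4.,4.7,5.5):
    d=np.array([np.cos(np.radians(y)),np.sin(np.radians(y))]); print(y,"slot",c-.04*d)
E
```

```text
fl [502.7 335.9]
fr [512.1 214.4]
rl [581.4 340.5]
rr [590.1 220.6]
s [512.4 276.1]
sl [508.  297.7]
sr [513.5 255.1]
front 94.42442872245293 rear 94.16031492839117 left 3.3439521513076507 right 4.517119542762581 strip 97.44697268622211
0.12184864435281807 0.12023567760571802 0.07888652406904444 0.07831835711447563 0.04296340377062754
[0.5465578  0.27781747]
4.0 slot [0.50665523 0.27502722]
4.7 slot [0.5066923  0.27453993]
5.5 slot [0.50674195 0.27398364]
```

```bash
python3 - <<'E'
from plan import *
d=np.array([np.cos(np.radians(4.2)),np.sin(np.radians(4.2))]); s=np.array([.507,.275]); g=s-.130*d; print(g)
plan([((g[0]+.03,g[1]-.03,.158),94.2,0),((g[0],g[1],.11),94.2,0)],step=50,turn=9)
T=snap("top"); print(onz(T,(150,380),0),onz(T,(217,370),0),onz(T,(185,365),.0))
E
```

```text
[0.37734912 0.26547903]
[[0,[-5,-18,0],[0,0,-0.149]],[0,[-2.5,-19,0],[0,0,-0.15]],[0,[1,-18.5,0],[0,0,-0.149]],[0,[3,-18.5,0],[-0.001,0,-0.15]],[0,[6,-18,0],[0,0.001,-0.149]],[0,[9,-16.5,0],[0,0,-0.15]],[0,[11,-15.5,-0.5],[0,0,-0.149]],[0,[13,-13.5,0],[0,0,-0.15]],[0,[15,-11,0],[0,0,-0.149]],[0,[16.5,-9,0],[0,0,-0.15]],[0,[18,-6.5,0],[0,0,-0.149]],[0,[18.5,-3.5,0],[-0.001,0,-0.15]]]
[[0,[16,-14,24],[0,0,0]],[0,[16,-14,24],[0,0,0]]]
14 end [377.3 265.4 110. ]
[0.32931708 0.22657178 0.        ] [0.34783171 0.10252625 0.        ] [0.35684732 0.16152714 0.        ]
```

Emit:
{"name": "move_arm", "arguments": {"increments": [[0,[-5,-18,0],[0,0,-0.149]],[0,[-2.5,-19,0],[0,0,-0.15]],[0,[1,-18.5,0],[0,0,-0.149]],[0,[3,-18.5,0],[0,0,-0.15]],[0,[6,-18,0],[0,0,-0.149]],[0,[9,-16.5,0],[0,0,-0.15]],[0,[11,-15.5,0],[0,0,-0.149]],[0,[13,-13.5,0],[0,0,-0.15]],[0,[15,-11,0],[0,0,-0.149]],[0,[16.5,-9,0],[0,0,-0.15]],[0,[18,-6.5,0],[0,0,-0.149]],[0,[18.5,-3.5,0],[0,0,-0.15]]]}}

```text
t: 16.15
tool_pos: [0.4078, 0.2359, 0.1579]
orientation: [-0.0, 0.679, 0.734, -0.0]
force: [0.1, -0.3, -0.4]
opening: 0.138
```

Emit:
{"name": "move_arm", "arguments": {"increments": [[0,[16,-14,24],[0,0,0]],[0,[16,-14,24],[0,0,0]],[0,[0,0,0],[0,0,0]],[0,[0,0,0],[0,0,0]]]}}

```text
t: 16.65
tool_pos: [0.3785, 0.265, 0.1106]
orientation: [0.0, 0.681, 0.732, 0.0]
force: [-0.6, 0.4, -0.0]
opening: 0.143
```

```bash
python3 - <<'E'
from plan import *
st=monitor.sense();q=st["orientation"];M=R.from_quat([q[1],q[2],q[3],q[0]]).as_matrix();p=st["tool_pos"]
print(p,q,st["force"],st["joint_pos"])
S=snap("scene");T=snap("top")
tip=p+M@np.array([0,.115,.006]);print(tip,proj(S,[tip]),proj(T,[tip]))
crop(S,(440,165),64,48,6.2,"b");crop(T,(140,290),64,48,6.2,"a")
cv2.imwrite("pics/k2.png",np.hstack([cv2.resize(cv2.imread("pics/a.png"),(400,300)),cv2.resize(cv2.imread("pics/b.png"),(400,300))]))
E
```

```text
[0.37846255 0.26504537 0.11056403] [3.34127237e-04 6.80997169e-01 7.32285969e-01 5.93607890e-05] [-0.55699227  0.41893218 -0.02945328] [-0.20346333  0.64687308 -0.68073714  2.09515002  0.69461897  0.63546454
  0.27554732]
[0.49316344 0.27337901 0.10462637] [[459.96473328 139.25828186]] [[103.8998806  289.38435193]]
```

View pics/k2.png

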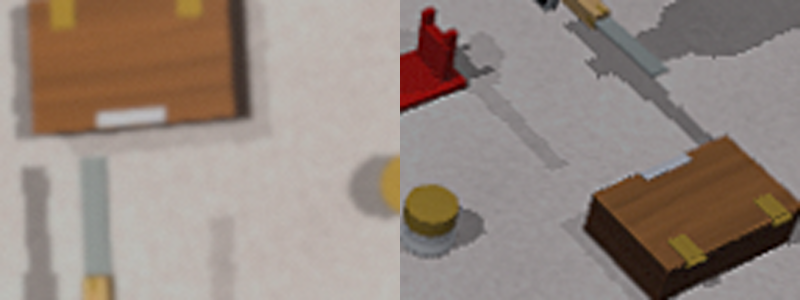

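```bash
python3 - <<'E'
from plan import *
S=snap("scene");T=snap("top")
M=Rt(94.16);p=np.array([.37846,.26505,.11056])
cv2.imwrite("pics/k3.png",cv2.resize(T["frame"][280:350,80:140,::-1],None,fx=8,fy=8,interpolation=cv2.INTER_CUBIC))
cv2.imwrite("pics/k3s.png",cv2.resize(S["frame"][100:160,400:480,::-1],None,fx=8,fy=8,interpolation=cv2.INTER_CUBIC))
for l in (.0525,.115):
    P=p+M@np.array([0,l,.006]); print(P,((proj(T,[P])[0]-[80,280])+.5)*8,((proj(S,[P])[0]-[400,100])+.5)*8)
E
```

```text
[0.43082168 0.26885845 0.10456   ] [208.60318923 382.19998638] [333.22747044 182.06346658]
[0.49315702 0.27339232 0.10456   ] [195.26623451  79.11288033] [483.68702791 318.23537339]
```

View pics/k3.png

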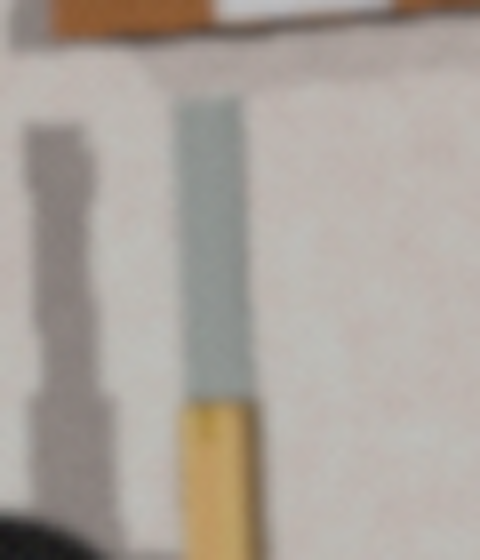

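View pics/k3s.png

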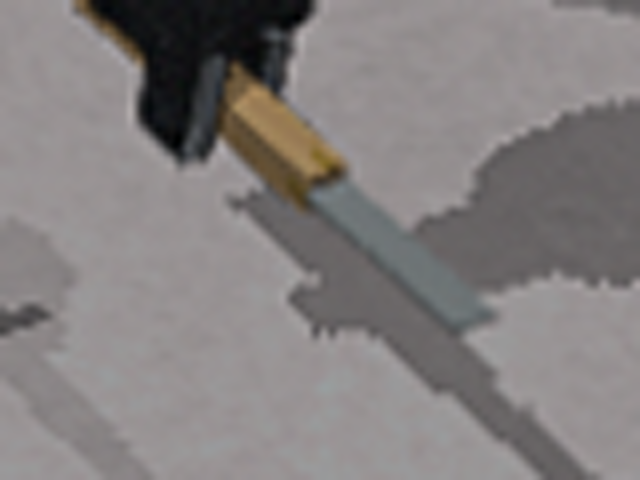

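```bash
python3 - <<'E'
from plan import *
T=snap("top");S=snap("scene")
c=onz(T,(106,292),.1046); j=onz(T,(80+220/8-.5,280+400/8-.5),.1046)
print(c,j,"diff",np.array([.4932,.2734])-c[:2],np.array([.4308,.2689])-j[:2], np.degrees(np.arctan2(*(c-j)[[1,0]])),np.linalg.norm(c-j))
print(two(T,(106,292),S,(400+478/8-.5,100+320/8-.5)))
E
```

```text
[0.48882992 0.26963703 0.1046    ] [0.42719696 0.26632191 0.1046    ] diff [0.00437008 0.00376297] [0.00360304 0.00257809] 3.0788627184831134 0.06172205234831172
(array([0.48968643, 0.27289842, 0.10089943]), np.float64(0.003529995593842739))
```

```bash
python3 - <<'E'
from plan import *
plan([((.3815,.2685,.0335),94.2,0,2)])
E
```

```text
[[0,[1.5,1.5,38.5],[0.001,0,-0.001]],[0,[1.5,2,39],[0,0,0]]]
2 end [381.7 268.3  33.3]
```

Emit:
{"name": "move_arm", "arguments": {"increments": [[0,[2,1.5,38.5],[0,0,0]],[0,[1.5,2,30],[0,0,0]],[0,[0,0,8.5],[0,0,0]],[0,[0,0,0],[0,0,0]],[0,[0,0,0],[0,0,0]]]}}

```text
t: 17.58
tool_pos: [0.3814, 0.2696, 0.0343]
orientation: [0.0, 0.681, 0.732, 0.001]
force: [-0.1, 0.5, 0.2]
opening: 0.134
```

```bash
python3 - <<'E'
from plan import *
st=monitor.sense();print(st["tool_pos"],st["orientation"],st["force"])
S=snap("scene");T=snap("top")
crop(S,(450,170),50,37,8,"b");crop(T,(120,285),50,37,8,"a")
cv2.imwrite("pics/k4.png",np.hstack([cv2.resize(cv2.imread("pics/a.png"),(400,296)),cv2.resize(cv2.imread("pics/b.png"),(400,296))]))
E
```

```text
[0.38137878 0.26956406 0.03430186] [4.44069257e-05 6.80788626e-01 7.32479300e-01 9.58722445e-04] [-0.05927672  0.49015954  0.16683293]
```

View pics/k4.png

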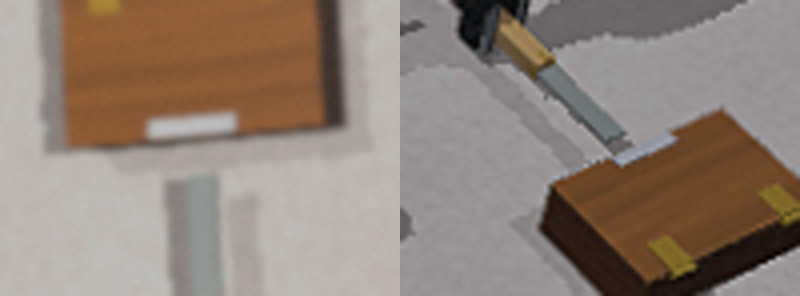

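Emit:
{"name": "move_arm", "arguments": {"increments": [[0,[3,5,1],[0,0,0]],[0,[0,8,0],[0,0,0]],[0,[0,8,0],[0,0,0]],[0,[0,6,0],[0,0,0]],[0,[0,0,0],[0,0,0]]]}}

```text
t: 18.3
tool_pos: [0.4083, 0.2739, 0.0322]
orientation: [-0.0, 0.681, 0.732, 0.0]
force: [-1.2, 0.6, -0.8]
opening: 0.138
```

```bash
python3 - <<'E'
from plan import *
st=monitor.sense();print(st["tool_pos"],st["orientation"],st["force"],st["ft_torque"])
S=snap("scene");T=snap("top")
crop(S,(450,170),50,37,8,"b");crop(T,(120,285),50,37,8,"a")
cv2.imwrite("pics/k5.png",np.hstack([cv2.resize(cv2.imread("pics/a.png"),(400,296)),cv2.resize(cv2.imread("pics/b.png"),(400,296))]))
E
```

```text
[0.40833295 0.27394391 0.03222149] [-1.44126525e-05  6.81216906e-01  7.32081623e-01  1.54730178e-04] [-1.16735195  0.62010041 -0.77038855] [-0.04661379  0.03741378 -0.00124274]
```

View pics/k5.png

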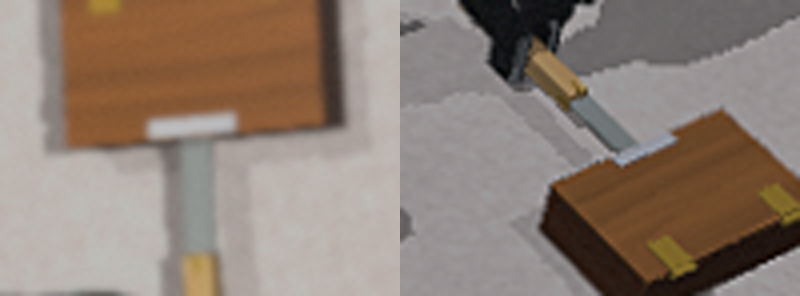

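Emit:
{"name": "move_arm", "arguments": {"increments": [[0,[0,10,0],[0,0,0]],[0,[0,0,0],[0,0,0]],[0,[0,0,-5],[0,0,0]],[0,[0,0.5,-9],[0,0,0]],[0,[0,2,-9],[0,0,0]],[0,[0,0,0],[0,0,0]]]}}

```text
t: 19.15
tool_pos: [0.4204, 0.2752, 0.0562]
orientation: [0.0, 0.681, 0.732, 0.001]
force: [0.5, 0.6, -1.0]
opening: 0.142
```

```bash
python3 - <<'E'
from plan import *
st=monitor.sense();print(st["tool_pos"],st["orientation"],st["force"],st["ft_torque"])
S=snap("scene");T=snap("top")
crop(S,(450,170),50,37,8,"b");crop(T,(120,285),50,37,8,"a")
cv2.imwrite("pics/k6.png",np.hstack([cv2.resize(cv2.imread("pics/a.png"),(400,296)),cv2.resize(cv2.imread("pics/b.png"),(400,296))]))
E
```

```text
[0.42042294 0.2752183  0.05622271] [7.81887119e-05 6.80832349e-01 7.32438915e-01 7.36234632e-04] [ 0.52363015  0.60494074 -1.0409895 ] [ 0.0202777   0.02312813 -0.0006744 ]
```

View pics/k6.png

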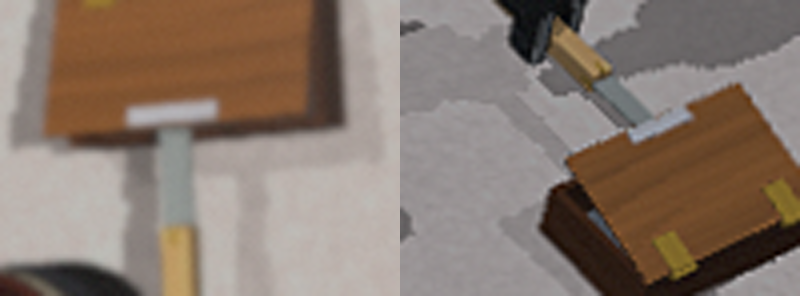

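Prying works: the cover is up about 0.3 rad with the blade under it. I'll continue along the arc.

Emit:
{"name": "move_arm", "arguments": {"increments": [[0,[0,3.5,-8.5],[0,0,0]],[0,[0,4.5,-8],[0,0,0]],[0,[0,5.5,-7],[0,0,0]],[0,[0,6.5,-6],[0,0,0]],[0,[0,7.5,-5],[0,0,0]],[0,[0,8,-4],[0,0,0]],[0,[0,8.5,-2.5],[0,0,0]],[0,[0,9,-1.5],[0,0,0]],[0,[0,0,0],[0,0,0]]]}}

```text
t: 20.38
tool_pos: [0.4744, 0.2788, 0.0978]
orientation: [0.0, 0.681, 0.732, 0.001]
force: [0.2, -0.3, -0.6]
opening: 0.144
```

```bash
python3 - <<'E'
from plan import *
st=monitor.sense();print(st["tool_pos"],st["orientation"],st["force"],st["ft_torque"])
S=snap("scene");T=snap("top")
crop(S,(450,150),60,45,8,"b");crop(T,(110,275),60,45,8,"a")
cv2.imwrite("pics/k7.png",np.hstack([cv2.resize(cv2.imread("pics/a.png"),(400,296)),cv2.resize(cv2.imread("pics/b.png"),(400,296))]))
E
```

```text
[0.47437288 0.2787541  0.09783809] [3.23231207e-04 6.81337714e-01 7.31968894e-01 5.93994244e-04] [ 0.22454135 -0.2841258  -0.58646238] [-0.01784338 -0.01193349 -0.02893522]
```

View pics/k7.png

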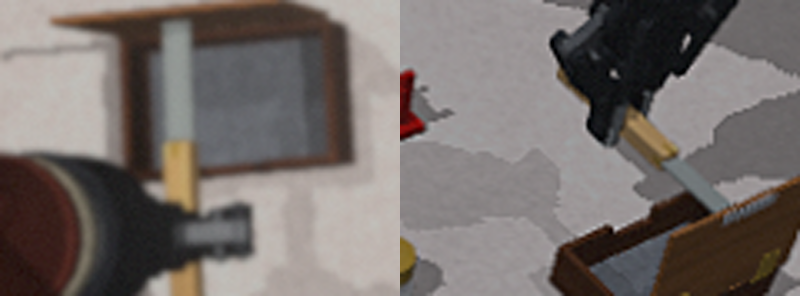

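Emit:
{"name": "move_arm", "arguments": {"increments": [[0,[0,9,0],[0,0,0]],[0,[0,7,1],[0,0,0]],[0,[0,0,0],[0,0,0]],[0,[0,-15,0],[0,0,0]],[0,[0,-25,-10],[0,0,0]],[0,[0,-25,-20],[0,0,0]],[0,[0,0,-20],[0,0,0]],[0,[0,0,0],[0,0,0]],[0,[0,0,0],[0,0,0]]]}}

```text
t: 21.6
tool_pos: [0.4244, 0.2748, 0.1463]
orientation: [0.0, 0.681, 0.732, -0.0]
force: [0.3, 0.5, -0.4]
opening: 0.142
```

```bash
python3 - <<'E'
from plan import *
st=monitor.sense();print(st["tool_pos"],st["orientation"],st["force"],st["ft_torque"])
S=snap("scene");T=snap("top")
crop(S,(450,150),60,45,8,"b");crop(T,(110,275),60,45,8,"a")
cv2.imwrite("pics/k8.png",np.hstack([cv2.resize(cv2.imread("pics/a.png"),(400,296)),cv2.resize(cv2.imread("pics/b.png"),(400,296))]))
# check knife tip again
q=st["orientation"];M=R.from_quat([q[1],q[2],q[3],q[0]]).as_matrix();p=st["tool_pos"]
for l in (.0525,.115):
    P=p+M@np.array([0,l,.006]); print(P,(proj(T,[P])[0]-[50,230]+.5)*400/120,(proj(S,[P])[0]-[390,105]+.5)*400/120)
E
```

```text
[0.42440242 0.27481325 0.14630873] [ 1.38774626e-04  6.81060435e-01  7.32227151e-01 -2.51193043e-04] [ 0.28360391  0.47018643 -0.37328545] [-0.05102395  0.00693782  0.00409211]
[0.47676414 0.27860635 0.14029934] [139.47861073 232.50265364] [239.47367402  52.10787651]
[0.53910051 0.28312593 0.14028816] [134.89419369 102.12484864] [307.88612099 111.82565629]
```

View pics/k8.png

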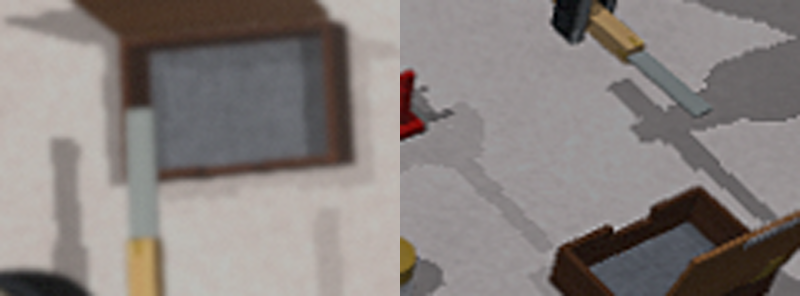

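```bash
python3 - <<'E'
from plan import *
plan([((.405,.225,.17),94.2,0),((.4352,.0112,.158),-8.6,0),((.4352,.0112,.09),-8.6,0,2)],step=50,turn=9)
E
```

```text
[[0,[-24,-11.5,-12],[-0.001,0,0]],[0,[-24.5,-11,-12],[0,0.001,-0.001]],[0,[-18,1,1],[0,0,0.15]],[0,[-17.5,4,1],[0,0,0.149]],[0,[-16.5,6.5,1],[0,0,0.15]],[0,[-16,9,1],[0,0,0.149]],[0,[-14,11,1],[0,0,0.15]],[0,[-12.5,13,1],[0,0,0.149]],[0,[-10,14.5,1],[0,0,0.15]],[0,[-8,16.5,1],[0,0,0.149]],[0,[-5.5,17,1],[0,0,0.15]],[0,[-3,18,1],[0,0,0.149]]]
[[0,[0,17.5,1],[0,0,0.15]],[0,[2.5,18,1],[0,0,0.149]],[0,[0,0,34],[0,0,0]],[0,[0,0,34],[0,0,0]]]
16 end [435.3  11.3  90. ]
```

Emit:
{"name": "move_arm", "arguments": {"increments": [[0,[-24,-11.5,-12],[0,0,0]],[0,[-24.5,-11,-12],[0,0,0]],[0,[-18,1,1],[0,0,0.15]],[0,[-17.5,4,1],[0,0,0.149]],[0,[-16.5,6.5,1],[0,0,0.15]],[0,[-16,9,1],[0,0,0.149]],[0,[-14,11,1],[0,0,0.15]],[0,[-12.5,13,1],[0,0,0.149]],[0,[-10,14.5,1],[0,0,0.15]],[0,[-8,16.5,1],[0,0,0.149]],[0,[-5.5,17,1],[0,0,0.15]],[0,[-3,18,1],[0,0,0.149]]]}}

```text
t: 23.2
tool_pos: [0.4301, 0.0464, 0.1602]
orientation: [-0.0, 0.997, 0.072, -0.001]
force: [-0.2, -0.6, -0.2]
opening: 0.136
```

Emit:
{"name": "move_arm", "arguments": {"increments": [[0,[0,17.5,1],[0,0,0.15]],[0,[2.5,18,1],[0,0,0.149]],[0,[0,0,34],[0,0,0]],[0,[0,0,25],[0,0,0]],[0,[0,0,0],[0,0,0]],[0,[0,0,0],[0,0,0]]]}}

```text
t: 23.95
tool_pos: [0.4356, 0.0119, 0.1001]
orientation: [-0.0, 0.997, -0.075, 0.0]
force: [0.6, 0.1, -1.0]
opening: 0.138
```

```bash
python3 - <<'E'
from plan import *
st=monitor.sense();print(st["tool_pos"],st["orientation"],st["force"],st["ft_torque"])
S=snap("scene");T=snap("top")
crop(S,(320,175),60,45,8,"b");crop(T,(300,315),60,45,8,"a")
cv2.imwrite("pics/k9.png",np.hstack([cv2.resize(cv2.imread("pics/a.png"),(400,296)),cv2.resize(cv2.imread("pics/b.png"),(400,296))]))
plan([((.4355,.0112,.056),-8.6,0,3)])
E
```

```text
[0.43562693 0.01192966 0.1001271 ] [-1.34409766e-04  9.97199329e-01 -7.47892701e-02  2.12498296e-04] [ 0.6445067   0.05902302 -1.01027038] [ 0.00890761 -0.03155988  0.02635849]
[[0,[0,0,15],[0,-0.001,0]],[0,[0,0.5,14.5],[0,0,0]],[0,[-0.5,0,15],[-0.001,-0.001,0]]]
3 end [435.4  11.5  56.1]
```

View pics/k9.png

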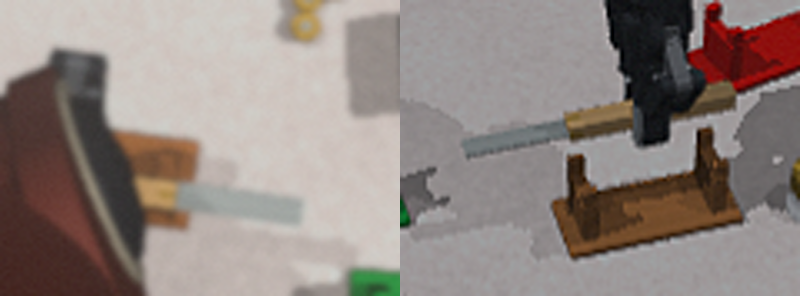

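Aligned above the forks; lowering, then releasing.

Emit:
{"name": "move_arm", "arguments": {"increments": [[0,[0,0.5,15],[0,0,0]],[0,[0,0,15],[0,0,0]],[0,[0,0,14],[0,0,0]],[0,[0,0,0],[0,0,0]]]}}

```text
t: 24.55
tool_pos: [0.4352, 0.0113, 0.0559]
orientation: [0.0, 0.997, -0.075, -0.0]
force: [0.8, -0.2, -1.2]
opening: 0.137
```

Emit:
{"name": "move_arm", "arguments": {"increments": [[0,[0,0,1.5],[0,0,0]],[0,[0,0,0],[0,0,0]],[45,[0,0,0],[0,0,0]],[45,[0,0,0],[0,0,0]],[45,[0,0,0],[0,0,0]],[45,[0,0,-40],[0,0,0]],[45,[0,0,-60],[0,0,0]],[45,[0,0,-40],[0,0,0]],[45,[0,0,0],[0,0,0]]], "squeeze": 40}}

```text
t: 25.68
tool_pos: [0.437, 0.0114, 0.1971]
orientation: [-0.0, 0.997, -0.075, 0.004]
force: [-0.1, 0.7, 0.2]
opening: 0.456
```

```bash
python3 - <<'E'
from plan import *
st=monitor.sense();print(st["tool_pos"],st["orientation"],st["force"])
S=snap("scene");T=snap("top")
crop(S,(320,185),60,45,8,"b");crop(T,(330,265),40,30,8,"a")
cv2.imwrite("pics/k10.png",np.hstack([cv2.resize(cv2.imread("pics/a.png"),(400,296)),cv2.resize(cv2.imread("pics/b.png"),(400,296))]))
E
```

```text
[0.43698018 0.01135471 0.19712988] [-3.52628844e-04  9.97164229e-01 -7.51624825e-02  3.73851196e-03] [-0.08700001  0.72067579  0.24028548]
```

View pics/k10.png

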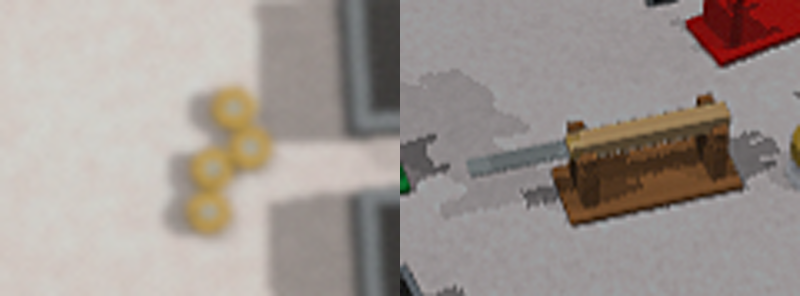

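```bash
cat > bar.py <<'E'
from m1 import *
import sys
def bars(roi=(250,200,356,330)):
    m=mask(T,(12,70,80),(38,255,255),roi)
    cs,_=cv2.findContours(m,cv2.RETR_EXTERNAL,cv2.CHAIN_APPROX_NONE)
    for c in cs:
        if cv2.contourArea(c)>15:
            (x,y),r=cv2.minEnclosingCircle(c); print("blob",round(x,1),round(y,1),"r",round(r,1),cv2.contourArea(c),np.round(onz(T,(x,y),.012)*1000,1))
    return m
if __name__=="__main__":
    bars()
    for p in ((232,108),(250,147),(213,169),(208,212)):
        print(np.round(onz(T,(290+p[0]/5-.5,235+p[1]/5-.5),.012)*1000,1))
E
python3 bar.py
```

```text
blob 281.8 315.8 r 17.3 424.0 [445.5 -17.1  12. ]
blob 334.5 267.5 r 14.9 226.0 [ 531.8 -113.7   12. ]
[ 552.6 -116.6   12. ]
[ 538.2 -122.9   12. ]
[ 530.4 -109.3   12. ]
[ 514.7 -107.2   12. ]
```

```bash
python3 - <<'E'
from plan import *
plan([((.515,-.108,.10),82.4,40),((.515,-.108,.060),82.4,40)],turn=10)
E
```

```text
[[40,[10,10.5,9.5],[0,0,-0.159]],[40,[8,12,9],[0,0.001,-0.159]],[40,[6,13,9.5],[0,0,-0.158]],[40,[3.5,14,9],[-0.001,0,-0.159]],[40,[2,14,9.5],[0,0,-0.159]],[40,[-1,14.5,9.5],[0,0.001,-0.159]],[40,[-3,14,9],[0,0,-0.159]],[40,[-5,13.5,9.5],[0,0,-0.158]],[40,[-7,12.5,9.5],[0,0,-0.159]],[40,[-9.5,11,9],[-0.001,0.001,-0.159]],[40,[0,0,40],[0,0,0]]]
11 end [ 514.8 -108.1   60.1]
```

Emit:
{"name": "move_arm", "arguments": {"increments": [[40,[10,10.5,9.5],[0,0,-0.159]],[40,[8,12,9],[0,0,-0.159]],[40,[6,13,9.5],[0,0,-0.158]],[40,[3.5,14,9],[0,0,-0.159]],[40,[2,14,9.5],[0,0,-0.159]],[40,[-1,14.5,9.5],[0,0,-0.159]],[40,[-3,14,9],[0,0,-0.159]],[40,[-5,13.5,9.5],[0,0,-0.158]],[40,[-7,12.5,9.5],[0,0,-0.159]],[40,[-9.5,11,9],[0,0,-0.159]],[40,[0,0,35],[0,0,0]],[40,[0,0,0],[0,0,0]]]}}

```text
t: 27.38
tool_pos: [0.5131, -0.1078, 0.063]
orientation: [-0.003, 0.752, 0.659, -0.003]
force: [0.3, 0.2, -0.4]
opening: 0.401
```

```bash
python3 - <<'E'
from plan import *
st=monitor.sense();print(st["tool_pos"],st["orientation"],st["joint_pos"])
S=snap("scene");T=snap("top")
crop(S,(300,225),60,45,8,"b");crop(T,(335,265),40,30,8,"a")
cv2.imwrite("pics/b1.png",np.hstack([cv2.resize(cv2.imread("pics/a.png"),(400,296)),cv2.resize(cv2.imread("pics/b.png"),(400,296))]))
plan([((.5147,-.1072,.0275),82.4,40,2)])
E
```

```text
[ 0.51306911 -0.10778576  0.06298082] [-0.00333552  0.75236694  0.65873031 -0.00268913] [ 0.56357165  0.78912178 -0.63020798  1.95040171  0.74868121  0.66047113
  0.89022938]
[[40,[0,-0.5,19],[-0.001,0,0]],[40,[0,0,19.5],[-0.001,-0.001,0.001]]]
2 end [ 514.9 -107.1   27.3]
```

View pics/b1.png

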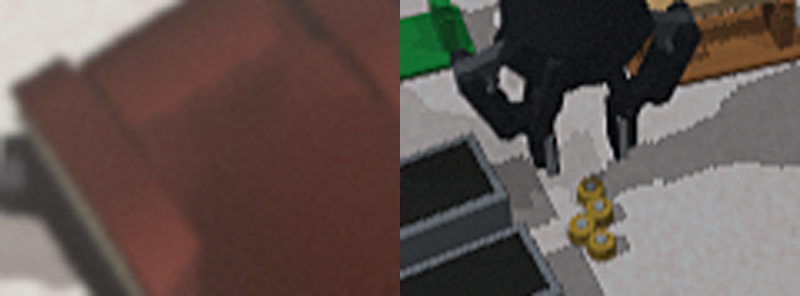

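Emit:
{"name": "move_arm", "arguments": {"increments": [[40,[0,-0.5,19],[0,0,0]],[40,[0,0,19],[0,0,0]],[40,[0,0,0],[0,0,0]],[10,[0,0,0],[0,0,0]],[10,[0,0,0],[0,0,0]],[10,[0,0,0],[0,0,0]]], "squeeze": 40}}

```text
t: 28.22
tool_pos: [0.5162, -0.1075, 0.0296]
orientation: [0.001, 0.752, 0.659, 0.001]
force: [-1.1, 1.1, 5.2]
opening: 0.156
```

Emit:
{"name": "move_arm", "arguments": {"increments": [[10,[0,0,-5],[0,0,0]],[10,[0,0,-30],[0,0,0]],[10,[0,0,-50],[0,0,0]],[10,[0,0,-50],[0,0,0]],[10,[0,0,0],[0,0,0]]]}}

```text
t: 28.85
tool_pos: [0.5178, -0.1077, 0.1672]
orientation: [0.003, 0.753, 0.658, 0.003]
force: [-0.4, 0.1, -1.2]
opening: 0.152
```

```bash
python3 - <<'E'
from plan import *
st=monitor.sense();print(st["tool_pos"],st["orientation"],st["opening"])
S=snap("scene");T=snap("top")
crop(S,(300,215),60,60,8,"b");crop(T,(335,265),40,30,8,"a")
cv2.imwrite("pics/b2.png",np.hstack([cv2.resize(cv2.imread("pics/a.png"),(400,296)),cv2.resize(cv2.imread("pics/b.png"),(400,400))[:296]]))
# case spot: centre cam +bias
c=np.array([.551,.281]);th=np.radians(4.2);Rm=np.array([[np.cos(th),-np.sin(th)],[np.sin(th),np.cos(th)]])
sp=c+Rm@np.array([-.002,-.036]);print(sp)
plan([((.53,.05,.17),30,10),((sp[0],sp[1],.13),4.2,10)],turn=9.5)
E
```

```text
[ 0.51778582 -0.10765179  0.16716644] [0.00314421 0.75259468 0.65847057 0.00280474] 0.15197195152463835
[0.55164195 0.2449502 ]
[[10,[26.5,-1,-1],[0,0,0.152]],[10,[26,-5,-1],[0,0,0.153]],[10,[25,-9,-1.5],[0,0,0.152]],[10,[23.5,-12.5,-1],[0,0,0.152]],[10,[21,-16,-1],[0,0.001,0.153]],[10,[18.5,-19,-1],[0,0,0.152]],[10,[29,-39.5,10],[0,0,0.113]],[10,[24.5,-42.5,10],[0,0,0.112]],[10,[19.5,-45,10],[0,0,0.113]],[10,[14,-47,10],[0,-0.001,0.112]]]
10 end [551.6 245.  129.8]
```

View pics/b2.png

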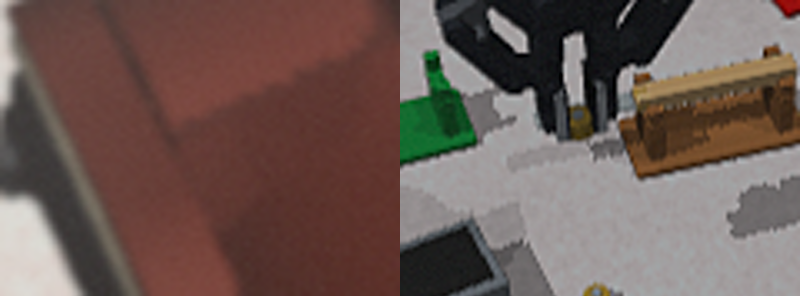

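Emit:
{"name": "move_arm", "arguments": {"increments": [[10,[26.5,-1,-1],[0,0,0.152]],[10,[26,-5,-1],[0,0,0.153]],[10,[25,-9,-1.5],[0,0,0.152]],[10,[23.5,-12.5,-1],[0,0,0.152]],[10,[21,-16,-1],[0,0,0.153]],[10,[18.5,-19,-1],[0,0,0.152]],[10,[29,-39.5,10],[0,0,0.113]],[10,[24.5,-42.5,10],[0,0,0.112]],[10,[19.5,-45,10],[0,0,0.113]],[10,[14,-47,10],[0,0,0.112]],[10,[0,0,0],[0,0,0]],[10,[0,0,0],[0,0,0]]]}}

```text
t: 30.45
tool_pos: [0.5509, 0.2444, 0.128]
orientation: [0.001, 0.999, 0.037, -0.002]
force: [0.1, -0.3, 1.1]
opening: 0.155
```

```bash
python3 - <<'E'
from plan import *
st=monitor.sense();print(st["tool_pos"],st["orientation"],st["opening"])
S=snap("scene","b3s");T=snap("top","b3t")
crop(S,(460,155),60,60,8,"b");crop(T,(120,255),50,50,8,"a")
cv2.imwrite("pics/b3.png",np.hstack([cv2.resize(cv2.imread("pics/a.png"),(400,400)),cv2.resize(cv2.imread("pics/b.png"),(400,400))]))
E
```

```text
[0.55085882 0.24435043 0.12804732] [ 0.00147807  0.99929944  0.03736241 -0.00158172] 0.1553132342087505
```

View pics/b3.png

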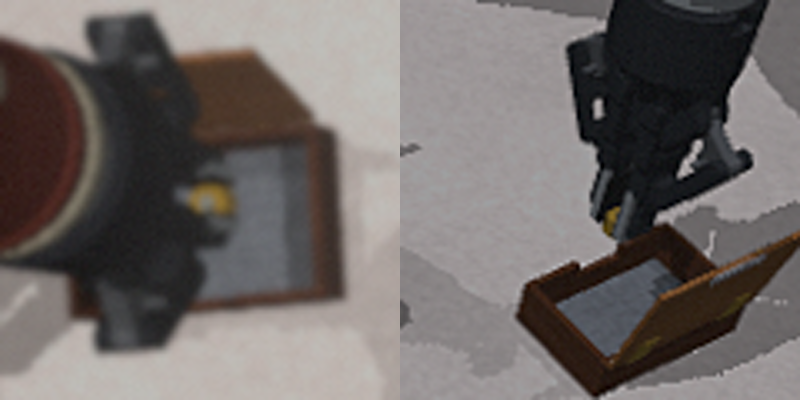

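```bash
python3 - <<'E'
from plan import *
T=snap("top");S=snap("scene")
b=onz(T,(122.5,254.5),.108);print(b, proj(T,[[.5509,.2444,.108]]))
rr=onz(T,(70+333/4-.5,205+128/4-.5),.032);fr=onz(T,(70+342/4-.5,205+297/4-.5),.032);print(rr,fr,np.linalg.norm(rr-fr))
th=np.radians(4.2);Rm=np.array([[np.cos(th),-np.sin(th)],[np.sin(th),np.cos(th)]])
print((rr[:2]+fr[:2])/2+Rm@np.array([0,.06]))
print("local", Rm.T@(b[:2]-np.array([.5466,.2778])))
E
```

```text
[0.55073016 0.2418935  0.108     ] [[121.04117361 254.41111663]]
[0.59011901 0.2158227  0.032     ] [0.51353012 0.20973642 0.032     ] 0.07683034173244661
[0.54743028 0.27261843]
local [ 0.00148934 -0.03611256]
```

```bash
cat > spot.py <<'E'
from plan import *
c0=np.array([.549,.279]);th=np.radians(4.2);Rm=np.array([[np.cos(th),-np.sin(th)],[np.sin(th),np.cos(th)]])
def sp(x,y): return c0+Rm@np.array([x,y])/1000
E
python3 - <<'E'
from spot import *
s=sp(4,-22);print(s)
plan([((s[0],s[1],.125),94.2,10),((s[0],s[1],.06),94.2,10,2)],turn=9.5)
E
```

```text
[0.5546005  0.25735203]
[[10,[0.5,-1.5,0.5],[0,0,-0.157]],[10,[0.5,-1,0.5],[0,0,-0.158]],[10,[0.5,-1.5,0.5],[0,0,-0.157]],[10,[1,-1,0.5],[0,0.001,-0.157]],[10,[1,-1,0.5],[0,0,-0.157]],[10,[1.5,-0.5,0.5],[0,0,-0.158]],[10,[1,-0.5,0],[0,0,-0.157]],[10,[1.5,-0.5,0.5],[0,0,-0.157]],[10,[1.5,0,0.5],[0,0.001,-0.157]],[10,[1.5,0,0.5],[0.001,0,-0.158]],[10,[0,0,32.5],[0,0,0]],[10,[0,0,32.5],[0,0,0]]]
12 end [554.4 257.6  60.1]
```

Emit:
{"name": "move_arm", "arguments": {"increments": [[10,[0.5,-1.5,0.5],[0,0,-0.157]],[10,[0.5,-1,0.5],[0,0,-0.158]],[10,[0.5,-1.5,0.5],[0,0,-0.157]],[10,[1,-1,0.5],[0,0,-0.157]],[10,[1,-1,0.5],[0,0,-0.157]],[10,[1.5,-0.5,0.5],[0,0,-0.158]],[10,[1,-0.5,0],[0,0,-0.157]],[10,[1.5,-0.5,0.5],[0,0,-0.157]],[10,[1.5,0,0.5],[0,0,-0.157]],[10,[1.5,0,0.5],[0,0,-0.158]],[10,[0,0,32.5],[0,0,0]],[10,[0,0,0],[0,0,0]]]}}

```text
t: 32.15
tool_pos: [0.5532, 0.2568, 0.0908]
orientation: [-0.0, 0.68, 0.733, -0.003]
force: [-1.2, -0.0, -0.1]
opening: 0.153
```

```bash
python3 - <<'E'
from plan import *
st=monitor.sense();print(st["tool_pos"],st["orientation"],st["opening"],st["force"])
S=snap("scene","b4s");T=snap("top","b4t")
crop(S,(460,165),60,60,8,"b");crop(T,(120,255),50,50,8,"a")
cv2.imwrite("pics/b4.png",np.hstack([cv2.resize(cv2.imread("pics/a.png"),(400,400)),cv2.resize(cv2.imread("pics/b.png"),(400,400))]))
E
```

```text
[0.5532357  0.25676273 0.09076842] [-1.70450586e-04  6.80368201e-01  7.32864794e-01 -2.87675806e-03] 0.1529207289064119 [-1.18335758 -0.00337543 -0.05386805]
```

View pics/b4.png

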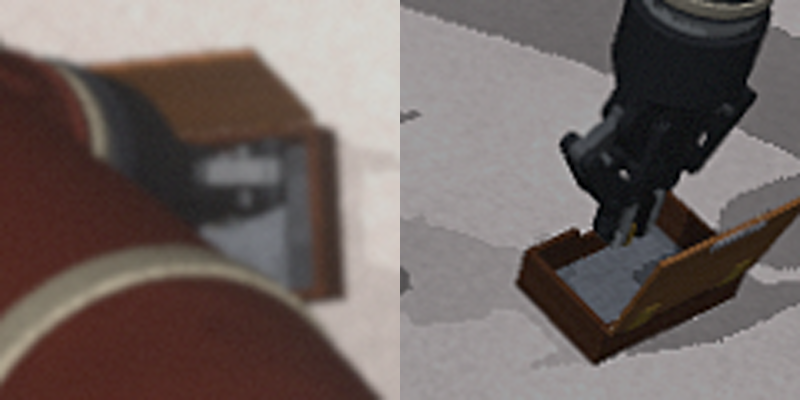

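Emit:
{"name": "move_arm", "arguments": {"increments": [[10,[0,0,20],[0,0,0]],[10,[0,0,15],[0,0,0]],[10,[0,0,12],[0,0,0]],[10,[0,0,6],[0,0,0]],[10,[0,0,0],[0,0,0]]]}}

```text
t: 32.88
tool_pos: [0.5538, 0.2597, 0.0393]
orientation: [-0.0, 0.68, 0.734, -0.0]
force: [0.6, -0.0, -0.9]
opening: 0.156
```

```bash
python3 - <<'E'
from plan import *
st=monitor.sense();print(st["tool_pos"],st["orientation"],st["opening"],st["force"])
S=snap("scene","b5s")
crop(S,(460,165),60,60,8,"b5")
E
```

```text
[0.55378882 0.2596658  0.03930121] [-2.10910334e-04  6.79557861e-01  7.33621790e-01 -3.71340552e-04] 0.15567710513599795 [ 0.64062107 -0.03913326 -0.86190461]
```

```bash
python3 -c "
import cv2;cv2.imwrite('pics/b5x.png',cv2.resize(cv2.imread('pics/b5.png'),(500,500)))"
```

```text
(no output)
```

View pics/b5x.png

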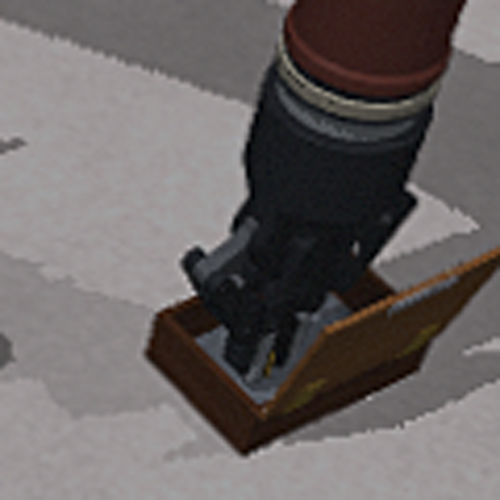

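Emit:
{"name": "move_arm", "arguments": {"increments": [[10,[0,0,3.5],[0,0,0]],[10,[0,0,0],[0,0,0]],[27,[0,0,0],[0,0,0]],[27,[0,0,0],[0,0,0]],[27,[0,0,0],[0,0,0]],[27,[0,0,-30],[0,0,0]],[27,[0,0,-50],[0,0,0]],[27,[0,0,-50],[0,0,0]],[27,[-40,-10,0],[0,0,0]],[27,[-50,-10,0],[0,0,0]],[27,[0,0,0],[0,0,0]]]}}

```text
t: 34.3
tool_pos: [0.5413, 0.1623, 0.1656]
orientation: [0.001, 0.682, 0.731, -0.002]
force: [0.2, -0.2, -0.3]
opening: 0.271
```

```bash
cat > look.py <<'E'
from plan import *
import sys
st=monitor.sense();print(st["t"],st["tool_pos"],st["opening"],st["force"])
S=snap("scene");T=snap("top")
crop(T,(120,255),50,50,8,"a");crop(T,(335,265),50,50,8,"b")
cv2.imwrite(f"pics/{sys.argv[1]}.png",np.hstack([cv2.resize(cv2.imread("pics/a.png"),(400,400)),cv2.resize(cv2.imread("pics/b.png"),(400,400))]))
E
python3 look.py b6; cat /dev/null
```

```text
34.3 [0.54129873 0.16225846 0.16562486] 0.27096098123487977 [ 0.20528857 -0.24394997 -0.27949071]
```

View pics/b6.png

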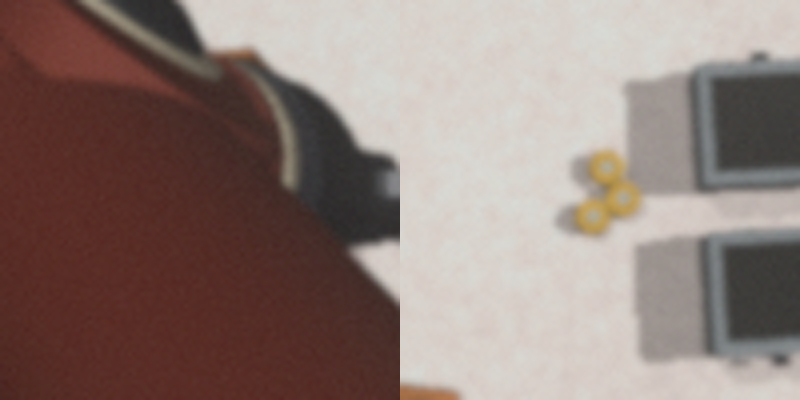

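```bash
python3 - <<'E'
from plan import *
plan([((.5558,-.1155,.13),113.6,30),((.5558,-.1155,.065),113.6,30,2)],turn=10)
E
```

```text
[[30,[-57,-1.5,7.5],[0,0,-0.067]],[30,[-56.5,-5,7],[0,0,-0.068]],[30,[-56,-9,7.5],[0,0,-0.067]],[30,[-55.5,-12.5,7],[0,0,-0.068]],[30,[-54,-16.5,7.5],[0.001,0,-0.067]],[30,[0,0,32.5],[0,0,0]],[30,[0,0,32.5],[0,0,0]]]
7 end [ 555.6 -115.4   64.9]
```

Emit:
{"name": "move_arm", "arguments": {"increments": [[30,[-57,-1.5,7.5],[0,0,-0.067]],[30,[-56.5,-5,7],[0,0,-0.068]],[30,[-56,-9,7.5],[0,0,-0.067]],[30,[-55.5,-12.5,7],[0,0,-0.068]],[30,[-54,-16.5,7.5],[0,0,-0.067]],[30,[0,0,32.5],[0,0,0]],[30,[0,0,32.5],[0,0,0]],[30,[0,0,0],[0,0,0]],[30,[0,0,0],[0,0,0]]]}}

```text
t: 35.52
tool_pos: [0.5572, -0.1134, 0.066]
orientation: [0.001, 0.546, 0.838, 0.001]
force: [-0.7, 0.7, -0.2]
opening: 0.301
```

```bash
cat > look2.py <<'E'
from plan import *
import sys
st=monitor.sense();print(st["t"],st["tool_pos"],st["orientation"],st["opening"],st["force"])
S=snap("scene");T=snap("top")
crop(T,(120,255),50,50,8,"a");crop(S,(300,235),40,40,8,"b")
cv2.imwrite(f"pics/{sys.argv[1]}.png",np.hstack([cv2.resize(cv2.imread("pics/a.png"),(400,400)),cv2.resize(cv2.imread("pics/b.png"),(400,400))]))
E
python3 look2.py b7
python3 -c "
from plan import *
plan([((.5558,-.1155,.0275),113.6,30,2)])"
```

```text
35.525 [ 0.5571751  -0.11343599  0.06599276] [6.52963437e-04 5.46194377e-01 8.37657483e-01 1.10348259e-03] 0.30130556841675676 [-0.65355823  0.74998765 -0.23934515]
[[30,[-0.5,-1,19.5],[0.002,0.001,0.001]],[30,[0,-1,19.5],[0.001,0,0.002]]]
2 end [ 555.7 -115.3   27.5]
```

View pics/b7.png

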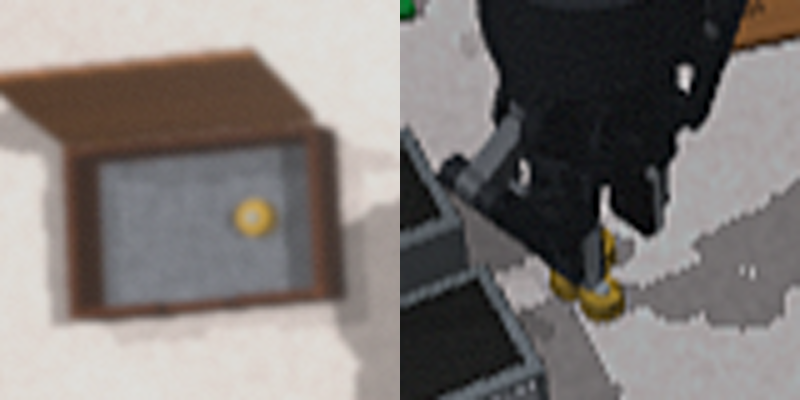

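Emit:
{"name": "move_arm", "arguments": {"increments": [[30,[-0.5,-1,19.5],[0,0,0]],[30,[0,-1,18.5],[0,0,0]],[30,[0,0,0],[0,0,0]],[10,[0,0,0],[0,0,0]],[10,[0,0,0],[0,0,0]],[10,[0,0,0],[0,0,0]]]}}

```text
t: 36.38
tool_pos: [0.554, -0.1164, 0.0266]
orientation: [-0.0, 0.547, 0.837, -0.0]
force: [-0.1, 0.5, -0.1]
opening: 0.158
```

Emit:
{"name": "move_arm", "arguments": {"increments": [[10,[0,0,-5],[0,0,0]],[10,[0,0,-30],[0,0,0]],[10,[0,0,-50],[0,0,0]],[10,[0,0,-50],[0,0,0]],[10,[0,0,0],[0,0,0]]]}}

```text
t: 37.0
tool_pos: [0.5568, -0.1155, 0.1664]
orientation: [0.004, 0.547, 0.837, 0.002]
force: [-0.5, 0.1, -0.1]
opening: 0.164
```

```bash
python3 look2.py b8
python3 -c "
from spot import *
s=sp(4,22);print(s)
plan([((.553,.08,.165),94.2,10),((s[0],s[1],.125),94.2,10)])"
```

```text
37.0 [ 0.55683766 -0.11552499  0.16638025] [0.00398788 0.54697631 0.83713542 0.002303  ] 0.16401799479186316 [-0.52687449  0.10471749 -0.14901358]
[0.55137802 0.30123387]
[[10,[45,19.5,-1],[0,0,0.085]],[10,[46.5,15.5,-0.5],[0,0,0.085]],[10,[48,11.5,-1],[0,0.001,0.085]],[10,[48.5,7.5,-0.5],[0,0,0.085]],[10,[55,3.5,10],[0,0,0]],[10,[55.5,4,10],[0,0,0]],[10,[55,3.5,10],[0,0,0]],[10,[55.5,3.5,10],[0,0,0]]]
8 end [551.2 301.3 125. ]
```

View pics/b8.png

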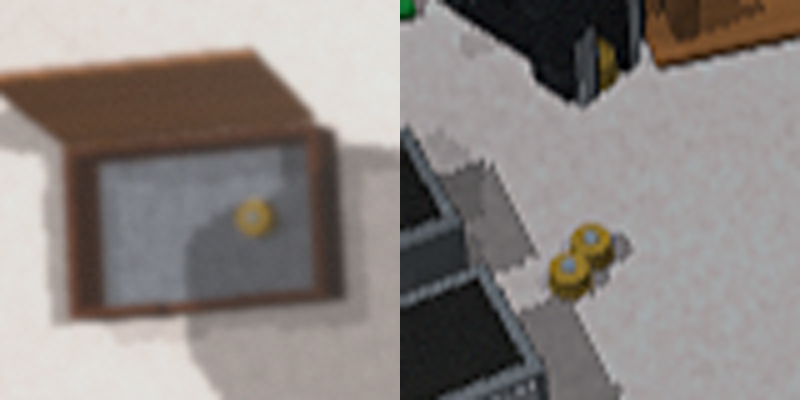

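```bash
python3 - <<'E'
from spot import *
T=snap("top")
b=onz(T,(70+255/4-.5,205+217/4-.5),.016); print(b)
for c in ((.5466,.2778),(.5474,.2726)): print(Rm.T@(b[:2]-np.array(c)))
print("released at robot (.5538,.2597)->spot", Rm.T@(np.array([.5538,.2597])-c0))
E
```

```text
[0.55127142 0.256676   0.016     ]
[ 0.0031118 -0.0214094]
[ 0.00269478 -0.01616477]
released at robot (.5538,.2597)->spot [ 0.00337361 -0.01959971]
```

Emit:
{"name": "move_arm", "arguments": {"increments": [[10,[45,19.5,-1],[0,0,0.085]],[10,[46.5,15.5,-0.5],[0,0,0.085]],[10,[48,11.5,-1],[0,0,0.085]],[10,[48.5,7.5,-0.5],[0,0,0.085]],[10,[55,3.5,10],[0,0,0]],[10,[55.5,4,10],[0,0,0]],[10,[55,3.5,10],[0,0,0]],[10,[55.5,3.5,10],[0,0,0]],[10,[0,0,0],[0,0,0]],[10,[0,0,0],[0,0,0]]]}}

```text
t: 38.4
tool_pos: [0.5507, 0.3005, 0.123]
orientation: [0.0, 0.681, 0.733, -0.002]
force: [0.1, -1.2, -0.3]
opening: 0.163
```

Emit:
{"name": "move_arm", "arguments": {"increments": [[10,[0.5,0,30],[0,0,0]],[10,[0,0,30],[0,0,0]],[10,[0,0,20],[0,0,0]],[10,[0,0,8],[0,0,0]],[10,[0,0,0],[0,0,0]]]}}

```text
t: 39.02
tool_pos: [0.5515, 0.3018, 0.0368]
orientation: [-0.0, 0.681, 0.732, -0.0]
force: [0.5, -0.5, -0.7]
opening: 0.161
```

Emit:
{"name": "move_arm", "arguments": {"increments": [[10,[0,0,3.5],[0,0,0]],[10,[0,0,0],[0,0,0]],[27,[0,0,0],[0,0,0]],[27,[0,0,0],[0,0,0]],[27,[0,0,0],[0,0,0]],[27,[0,0,-30],[0,0,0]],[27,[0,0,-50],[0,0,0]],[27,[0,0,-50],[0,0,0]],[30,[-50,-5,0],[0,0,0]],[30,[-50,-5,0],[0,0,0]],[30,[-50,0,0],[0,0,0]],[30,[0,0,0],[0,0,0]]]}}

```text
t: 40.52
tool_pos: [0.5534, 0.1453, 0.1625]
orientation: [0.001, 0.684, 0.729, -0.002]
force: [-0.3, -0.3, 0.9]
opening: 0.297
```

```bash
python3 look.py b9
```

```text
40.525 [0.55340699 0.14526085 0.16249318] 0.29669605384095826 [-0.28222266 -0.27669312  0.87189185]
```

View pics/b9.png

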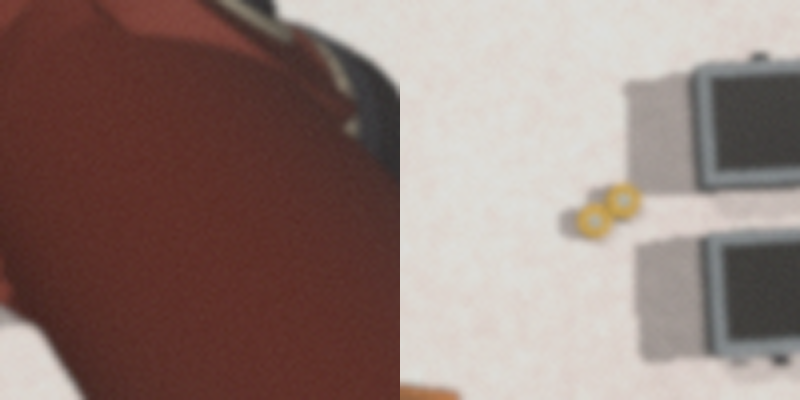

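```bash
python3 - <<'E'
from plan import *
T=snap("top")
print(onz(T,(340,264.75),.012),onz(T,(332.75,269.75),.012))
plan([((.5284,-.1085,.13),33,30),((.5284,-.1085,.065),33,30,2)],turn=10)
E
```

```text
[ 0.53668183 -0.12383525  0.012     ] [ 0.52771563 -0.11043912  0.012     ]
[[30,[-37,-6,5],[0,0,0.153]],[30,[-37.5,-0.5,4.5],[0,0,0.152]],[30,[-37,5,5],[0,-0.001,0.153]],[30,[-36,11,4.5],[0,0,0.153]],[30,[-34,16,5],[0,0,0.153]],[30,[-31,21.5,4.5],[0,0,0.152]],[30,[-27.5,25.5,5],[0,0,0.153]],[30,[0,0,32.5],[0,0,0]],[30,[0,0,32.5],[0,0,0]]]
9 end [ 528.3 -108.7   64.9]
```

Emit:
{"name": "move_arm", "arguments": {"increments": [[30,[-37,-6,5],[0,0,0.153]],[30,[-37.5,-0.5,4.5],[0,0,0.152]],[30,[-37,5,5],[0,0,0.153]],[30,[-36,11,4.5],[0,0,0.153]],[30,[-34,16,5],[0,0,0.153]],[30,[-31,21.5,4.5],[0,0,0.152]],[30,[-27.5,25.5,5],[0,0,0.153]],[30,[0,0,32.5],[0,0,0]],[30,[0,0,32.5],[0,0,0]],[30,[0,0,0],[0,0,0]],[30,[0,0,0],[0,0,0]]]}}

```text
t: 42.05
tool_pos: [0.5294, -0.1083, 0.0658]
orientation: [-0.0, 0.959, 0.285, 0.001]
force: [0.5, 0.3, -0.3]
opening: 0.302
```

```bash
python3 look2.py b10
python3 -c "
from plan import *
plan([((.5284,-.1085,.0275),33,30,2)])"
```

```text
42.05 [ 0.52938356 -0.10829808  0.06578679] [-1.08993167e-04  9.58613577e-01  2.84708420e-01  1.05489383e-03] 0.30186122626142137 [ 0.47556991  0.34301566 -0.33962316]
[[30,[-0.5,-0.5,19.5],[0.001,-0.001,0]],[30,[0,-0.5,19],[0.001,-0.002,0]]]
2 end [ 528.6 -108.5   27.7]
```

View pics/b10.png

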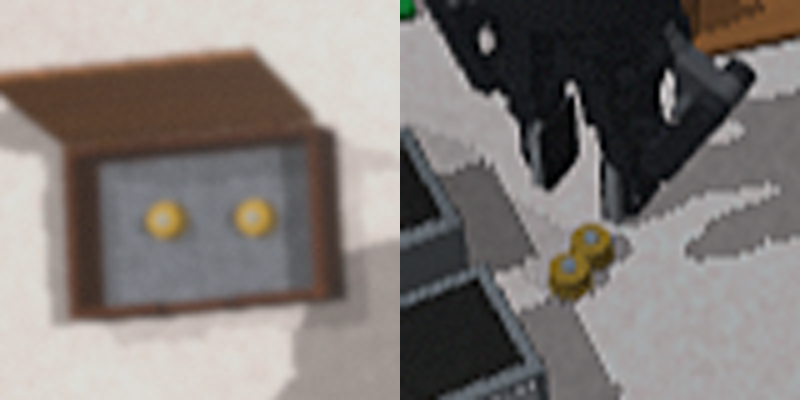

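Emit:
{"name": "move_arm", "arguments": {"increments": [[30,[-0.5,-0.5,19.5],[0,0,0]],[30,[0,-0.5,18.5],[0,0,0]],[30,[0,0,0],[0,0,0]],[10,[0,0,0],[0,0,0]],[10,[0,0,0],[0,0,0]],[10,[0,0,0],[0,0,0]]]}}

```text
t: 42.9
tool_pos: [0.528, -0.1092, 0.0279]
orientation: [0.0, 0.959, 0.284, 0.001]
force: [0.2, 0.2, 4.8]
opening: 0.16
```

Emit:
{"name": "move_arm", "arguments": {"increments": [[10,[0,0,-5],[0,0,0]],[10,[0,0,-30],[0,0,0]],[10,[0,0,-50],[0,0,0]],[10,[0,0,-50],[0,0,0]],[10,[0,0,0],[0,0,0]]]}}

```text
t: 43.52
tool_pos: [0.5297, -0.1092, 0.1658]
orientation: [0.002, 0.959, 0.283, 0.004]
force: [-0.3, 0.9, -0.9]
opening: 0.161
```

```bash
python3 look2.py b11
python3 -c "
from spot import *
s=sp(-19,-22);print(s)
plan([((.54,.06,.165),94.2,10),((s[0],s[1],.125),94.2,10)])"
```

```text
43.525 [ 0.52972517 -0.10924264  0.16583672] [0.00182116 0.95897753 0.2834478  0.0040147 ] 0.16050493564143722 [-0.30661546  0.8653634  -0.93359363]
[0.53166227 0.25566756]
[[10,[14.5,-19.5,-0.5],[0,0,-0.153]],[10,[17.5,-16.5,-0.5],[0,0,-0.153]],[10,[20,-14,-0.5],[0,0,-0.152]],[10,[22,-11,-0.5],[0,0,-0.153]],[10,[23,-7,0],[0,0,-0.153]],[10,[24,-4,-0.5],[0,0,-0.153]],[10,[24.5,0,-0.5],[0,0.001,-0.152]],[10,[49,1.5,10],[0,0,0]],[10,[49,1.5,10],[0,0,0]],[10,[48.5,1.5,10],[0,0,0]],[10,[49,1.5,10],[0,0,0]]]
11 end [531.7 255.6 125. ]
```

View pics/b11.png

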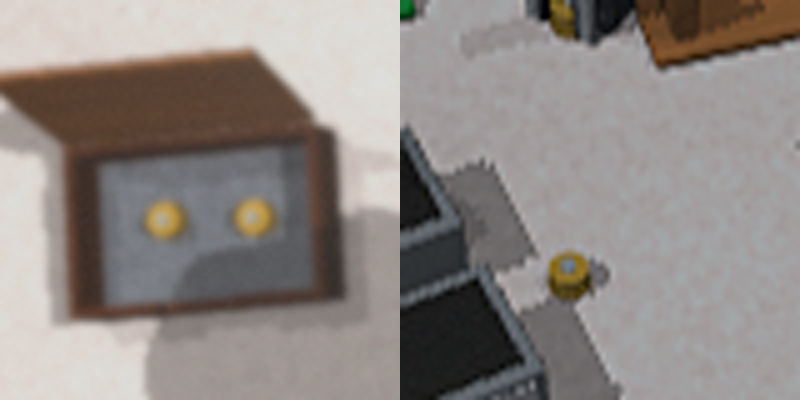

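Emit:
{"name": "move_arm", "arguments": {"increments": [[10,[14.5,-19.5,-0.5],[0,0,-0.153]],[10,[17.5,-16.5,-0.5],[0,0,-0.153]],[10,[20,-14,-0.5],[0,0,-0.152]],[10,[22,-11,-0.5],[0,0,-0.153]],[10,[23,-7,0],[0,0,-0.153]],[10,[24,-4,-0.5],[0,0,-0.153]],[10,[24.5,0,-0.5],[0,0,-0.152]],[10,[49,1.5,10],[0,0,0]],[10,[49,1.5,10],[0,0,0]],[10,[48.5,1.5,10],[0,0,0]],[10,[49,1.5,10],[0,0,0]],[10,[0,0,0],[0,0,0]]]}}

```text
t: 45.12
tool_pos: [0.5286, 0.261, 0.1227]
orientation: [-0.003, 0.677, 0.736, -0.001]
force: [0.5, 0.7, -0.3]
opening: 0.161
```

Emit:
{"name": "move_arm", "arguments": {"increments": [[10,[0,0,0],[0,0,0]],[10,[0,0,30],[0,0,0]],[10,[0,0,30],[0,0,0]],[10,[0,0,15],[0,0,0]],[10,[0,0,0],[0,0,0]]]}}

```text
t: 45.75
tool_pos: [0.5319, 0.2542, 0.0488]
orientation: [-0.0, 0.681, 0.732, -0.001]
force: [-0.1, 0.2, -0.4]
opening: 0.16
```

```bash
python3 - <<'E'
from plan import *
st=monitor.sense();print(st["tool_pos"],st["orientation"],st["opening"],st["force"])
S=snap("scene");T=snap("top")
crop(S,(460,175),50,50,8,"b");crop(T,(120,255),50,50,8,"a")
cv2.imwrite("pics/b12.png",np.hstack([cv2.resize(cv2.imread("pics/a.png"),(400,400)),cv2.resize(cv2.imread("pics/b.png"),(400,400))]))
E
```

```text
[0.53187389 0.25418907 0.04880509] [-6.04053949e-05  6.81320779e-01  7.31983722e-01 -1.35048094e-03] 0.16034635694848254 [-0.10912007  0.15042254 -0.38969911]
```

View pics/b12.png

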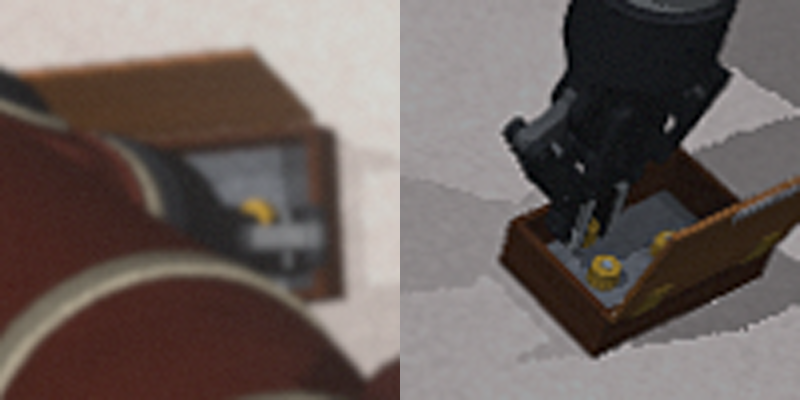

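Emit:
{"name": "move_arm", "arguments": {"increments": [[10,[0,0,10],[0,0,0]],[10,[0,0,5.5],[0,0,0]],[10,[0,0,0],[0,0,0]],[27,[0,0,0],[0,0,0]],[27,[0,0,0],[0,0,0]],[27,[0,0,0],[0,0,0]],[27,[0,0,-30],[0,0,0]],[27,[0,0,-50],[0,0,0]],[27,[0,0,-50],[0,0,0]],[30,[-50,0,0],[0,0,0]],[30,[-50,0,0],[0,0,0]],[30,[0,0,0],[0,0,0]]]}}

```text
t: 47.35
tool_pos: [0.5404, 0.1498, 0.1636]
orientation: [0.002, 0.684, 0.729, -0.002]
force: [-0.4, -0.7, 0.5]
opening: 0.297
```

```bash
python3 look.py b13; python3 -c "
from m1 import *
rep('B',T,mask(T,(12,70,80),(38,255,255),(300,230,356,290)),.012,15)
from plan import *
plan([((.538,-.123,.13),94.2,30),((.538,-.123,.065),94.2,30,2)])"
```

```text
47.35 [0.54036204 0.14980834 0.16359796] 0.29667146604521877 [-0.37027822 -0.65971802  0.47837994]
B px [340. 265.] c [ 536.2 -123.8] size [14.6 14.6] ang 89.29 area 52.0
[[30,[-56,-4.5,7],[0,0,0]],[30,[-56,-4.5,6.5],[0,-0.001,0.001]],[30,[-56,-4,7],[0,0,0]],[30,[-56,-4.5,7],[0,0,0.001]],[30,[-56,-4.5,7],[0,-0.001,0]],[30,[0,0,32.5],[0,0,0]],[30,[0,0,32.5],[0,0,0]]]
7 end [ 538.  -123.1   64.9]
```

View pics/b13.png

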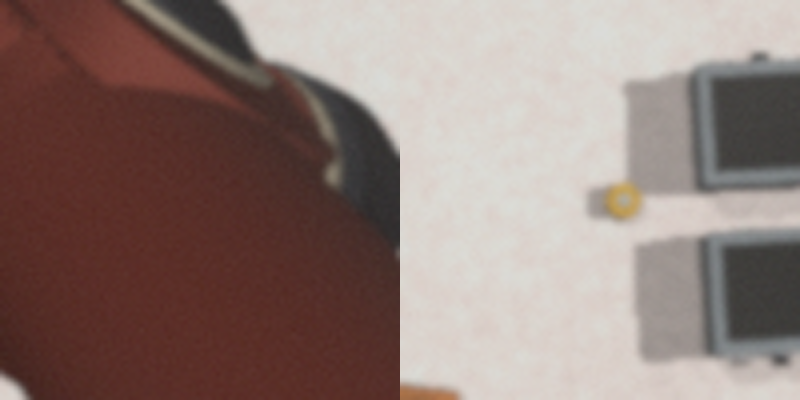

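```bash
python3 -c "
from plan import *
plan([((.537,-.1235,.13),33,30),((.537,-.1235,.065),33,30,2)],turn=10)"
```

```text
[[30,[-40,-3.5,5],[0,0,0.153]],[30,[-40,3,5],[0,0,0.153]],[30,[-39.5,9,4.5],[0,-0.001,0.153]],[30,[-37,14.5,5],[0,0,0.153]],[30,[-35,20.5,5],[0,0,0.152]],[30,[-31,25.5,5],[0,0,0.153]],[30,[-27,29.5,5],[-0.001,0,0.153]],[30,[0,0,32.5],[0,0,0]],[30,[0,0,32.5],[0,0,0]]]
9 end [ 537.  -123.4   64.9]
```

Emit:
{"name": "move_arm", "arguments": {"increments": [[30,[-40,-3.5,5],[0,0,0.153]],[30,[-40,3,5],[0,0,0.153]],[30,[-39.5,9,4.5],[0,0,0.153]],[30,[-37,14.5,5],[0,0,0.153]],[30,[-35,20.5,5],[0,0,0.152]],[30,[-31,25.5,5],[0,0,0.153]],[30,[-27,29.5,5],[0,0,0.153]],[30,[0,0,32.5],[0,0,0]],[30,[0,0,32.5],[0,0,0]],[30,[0,0,0],[0,0,0]],[30,[0,0,0],[0,0,0]]]}}

```text
t: 48.92
tool_pos: [0.5379, -0.1236, 0.0658]
orientation: [-0.0, 0.959, 0.284, 0.001]
force: [0.0, -0.6, 0.1]
opening: 0.3
```

```bash
python3 look2.py b14
python3 -c "
from plan import *
plan([((.537,-.1235,.0275),33,30,2)])"
```

```text
48.925 [ 0.53785618 -0.12364773  0.06576082] [-7.81897943e-05  9.58784619e-01  2.84132103e-01  9.97855558e-04] 0.299651861093847 [ 0.04415812 -0.55097211  0.13622383]
[[30,[0,-0.5,19.5],[0.001,-0.001,0]],[30,[-0.5,-1,19.5],[0.001,-0.002,-0.001]]]
2 end [ 536.8 -123.4   27.3]
```

View pics/b14.png

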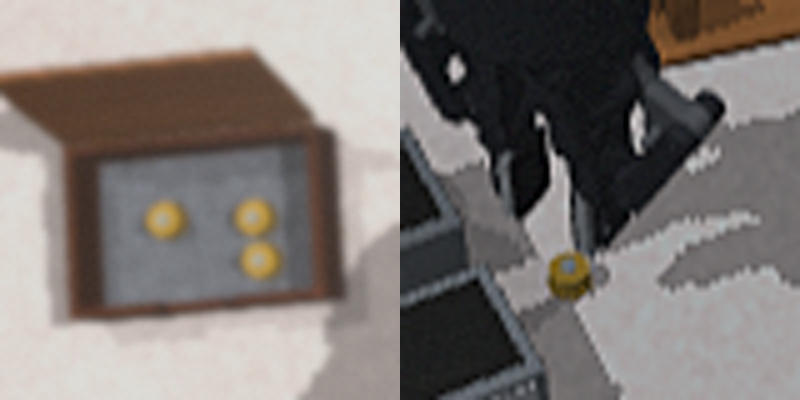

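Emit:
{"name": "move_arm", "arguments": {"increments": [[30,[0,-0.5,19.5],[0,0,0]],[30,[-0.5,-0.5,18.5],[0,0,0]],[30,[0,0,0],[0,0,0]],[10,[0,0,0],[0,0,0]],[10,[0,0,0],[0,0,0]],[10,[0,0,0],[0,0,0]]]}}

```text
t: 49.78
tool_pos: [0.5366, -0.1245, 0.0279]
orientation: [0.0, 0.959, 0.283, 0.001]
force: [0.6, 0.4, 4.7]
opening: 0.156
```

Emit:
{"name": "move_arm", "arguments": {"increments": [[10,[0,0,-5],[0,0,0]],[10,[0,0,-30],[0,0,0]],[10,[0,0,-50],[0,0,0]],[10,[0,0,-50],[0,0,0]],[10,[0,0,0],[0,0,0]]]}}

```text
t: 50.4
tool_pos: [0.5383, -0.1244, 0.1659]
orientation: [0.002, 0.959, 0.283, 0.004]
force: [-0.6, -0.6, 0.3]
opening: 0.159
```

```bash
python3 look2.py b15
python3 -c "
from spot import *
s=sp(-19,22);print(s)
plan([((.54,.06,.165),94.2,10),((s[0],s[1],.125),94.2,10)])"
```

```text
50.4 [ 0.53826122 -0.12442863  0.16594387] [0.00188367 0.95911119 0.28299451 0.00403419] 0.15933922548053708 [-0.61290683 -0.56304511  0.27324754]
[0.52843978 0.29954939]
[[10,[15,-22,-0.5],[0,0,-0.153]],[10,[18,-19,-0.5],[0,0,-0.153]],[10,[20.5,-16.5,-0.5],[0,0,-0.153]],[10,[23,-13,-0.5],[0,0,-0.153]],[10,[25,-9,0],[0,0,-0.153]],[10,[25.5,-5.5,-0.5],[0,0,-0.152]],[10,[26.5,-1.5,-0.5],[0,0.001,-0.153]],[10,[48,1,8],[0,0,0]],[10,[48,1.5,8],[0,0,0]],[10,[48,1,8],[0,0,0]],[10,[48,1.5,8],[0,0,0]],[10,[48,1,8],[0,0,0]]]
12 end [528.4 299.7 125. ]
```

View pics/b15.png

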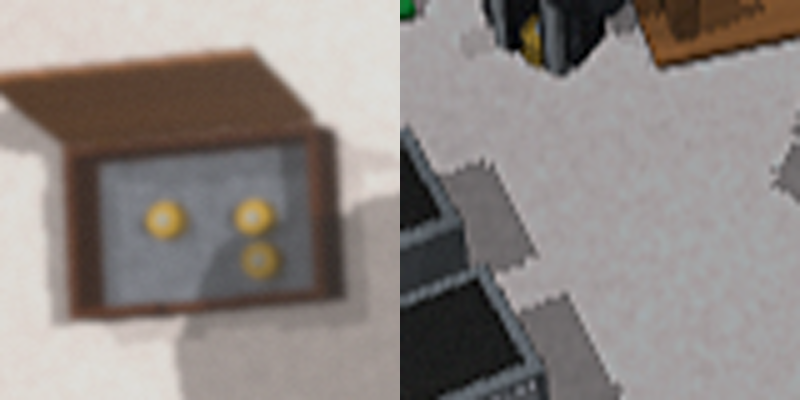

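Emit:
{"name": "move_arm", "arguments": {"increments": [[10,[15,-22,-0.5],[0,0,-0.153]],[10,[18,-19,-0.5],[0,0,-0.153]],[10,[20.5,-16.5,-0.5],[0,0,-0.153]],[10,[23,-13,-0.5],[0,0,-0.153]],[10,[25,-9,0],[0,0,-0.153]],[10,[25.5,-5.5,-0.5],[0,0,-0.152]],[10,[26.5,-1.5,-0.5],[0,0,-0.153]],[10,[48,1,8],[0,0,0]],[10,[48,1.5,8],[0,0,0]],[10,[48,1,8],[0,0,0]],[10,[48,1.5,8],[0,0,0]],[10,[48,1,8],[0,0,0]]]}}

```text
t: 52.0
tool_pos: [0.5277, 0.3005, 0.1222]
orientation: [-0.0, 0.681, 0.733, -0.002]
force: [0.4, 0.4, -0.7]
opening: 0.156
```

Emit:
{"name": "move_arm", "arguments": {"increments": [[10,[0,0,0],[0,0,0]],[10,[0,0,0],[0,0,0]],[10,[0,0,30],[0,0,0]],[10,[0,0,30],[0,0,0]],[10,[0,0,15],[0,0,0]],[10,[0,0,0],[0,0,0]]]}}

```text
t: 52.75
tool_pos: [0.5287, 0.2983, 0.0487]
orientation: [-0.0, 0.681, 0.732, -0.001]
force: [-0.6, 0.2, -0.5]
opening: 0.157
```

```bash
python3 - <<'E'
from plan import *
st=monitor.sense();print(st["tool_pos"],st["orientation"],st["opening"],st["force"])
S=snap("scene");T=snap("top")
crop(S,(460,175),50,50,8,"b");crop(T,(120,255),50,50,8,"a")
cv2.imwrite("pics/b16.png",np.hstack([cv2.resize(cv2.imread("pics/a.png"),(400,400)),cv2.resize(cv2.imread("pics/b.png"),(400,400))]))
E
```

```text
[0.52867659 0.29826466 0.04874276] [-1.11286843e-06  6.81308842e-01  7.31994739e-01 -1.40147473e-03] 0.1572185794029143 [-0.57834894  0.19770263 -0.51291459]
```

View pics/b16.png

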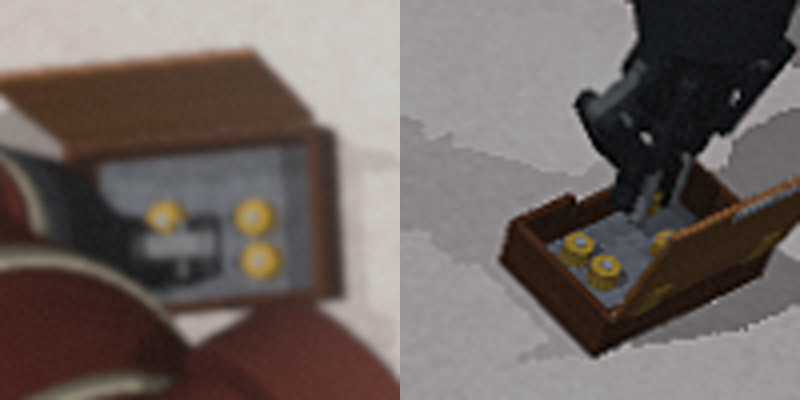

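Emit:
{"name": "move_arm", "arguments": {"increments": [[10,[0,0,10],[0,0,0]],[10,[0,0,5.5],[0,0,0]],[10,[0,0,0],[0,0,0]],[27,[0,0,0],[0,0,0]],[27,[0,0,0],[0,0,0]],[27,[0,0,0],[0,0,0]],[27,[0,0,-30],[0,0,0]],[27,[0,0,-50],[0,0,0]],[27,[0,0,-50],[0,0,0]],[10,[-50,0,0],[0,0,0]],[0,[-50,0,0],[0,0,0]],[0,[0,0,0],[0,0,0]]]}}

```text
t: 54.35
tool_pos: [0.5374, 0.1939, 0.1636]
orientation: [0.002, 0.684, 0.73, -0.002]
force: [0.4, 0.4, -0.1]
opening: -0.003
```

```bash
python3 -c "
from spot import *
s=sp(85,0);print(s)
p=monitor.sense()['tool_pos'];print(p)
plan([((.62,.2,.165),94.2,0),((s[0],s[1],.165),94.2,0),((s[0],s[1],.105),94.2,0,2)])"
```

```text
[0.63377173 0.28522525]
[0.53741454 0.19393428 0.16361407]
[[0,[0.5,41.5,-0.5],[0,0.003,-0.004]],[0,[0,41.5,-1],[-0.001,0.002,-0.005]],[0,[42,10,0],[0,0,0]],[0,[42,10,0],[0,0,0]],[0,[0,0,30],[0,0,0]],[0,[0,0,30],[0,0,0]]]
6 end [634.  285.2 105. ]
```

Emit:
{"name": "move_arm", "arguments": {"increments": [[0,[0.5,41.5,-0.5],[0,0,0]],[0,[0,41.5,-1],[0,0,0]],[0,[42,10,0],[0,0,0]],[0,[42,10,0],[0,0,0]],[0,[0,0,0],[0,0,0]],[0,[0,0,0],[0,0,0]]]}}

```text
t: 55.1
tool_pos: [0.6323, 0.2924, 0.1656]
orientation: [0.0, 0.68, 0.733, -0.0]
force: [0.7, -0.1, -0.3]
opening: -0.001
```

```bash
python3 - <<'E'
from plan import *
st=monitor.sense();print(st["tool_pos"],st["orientation"],st["opening"],st["force"])
S=snap("scene");T=snap("top","b17t")
crop(S,(470,175),50,50,8,"b");crop(T,(120,255),50,50,8,"a")
cv2.imwrite("pics/b17.png",np.hstack([cv2.resize(cv2.imread("pics/a.png"),(400,400)),cv2.resize(cv2.imread("pics/b.png"),(400,400))]))
E
```

```text
[0.6322653  0.29242244 0.165562  ] [ 9.74267329e-05  6.80344857e-01  7.32892048e-01 -3.34678349e-04] -0.0006203312689273858 [ 0.72305942 -0.11817816 -0.25603116]
```

View pics/b17.png

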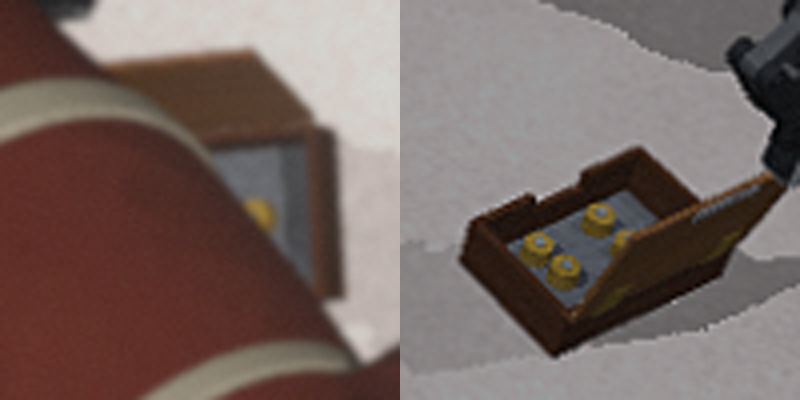

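```bash
python3 - <<'E'
from spot import *
S=snap("scene");T=snap("top")
for a in (1.6,1.7,1.8,1.9):
    r=80; x=40-r*np.cos(a); z=.032+r*np.sin(a)/1000
    P=np.r_[sp(x,0),z]; print(a,proj(S,[P])[0]+[2,1.8],proj(T,[P])[0])
# top edge right corner of cover, local y=-60 
for a in (1.6,1.7,1.8,1.9):
    x=40-80*np.cos(a); P=np.r_[sp(x,-60),.032+.08*np.sin(a)]; print(proj(T,[P])[0], "obs",(70+252/4,205+50/4))
st=monitor.sense();P=np.array(st["tool_pos"])-[0,0,.025]; print("tip",proj(S,[P])[0]+[2,1.8],Rm.T@(P[:2]-c0))
E
```

```text
1.6 [495.86913137 167.4541033 ] [ 99.17101939 230.31919567]
1.7 [498.5590166  170.22094167] [ 99.19503538 225.66766265]
1.8 [501.11128617 173.27268087] [ 99.42012749 221.16880268]
1.9 [503.49294023 176.57445521] [ 99.84127683 216.87816201]
[134.02035551 227.24459262] obs (133.0, 217.5)
[133.97601251 222.57455321] obs (133.0, 217.5)
[134.10298847 218.06117629] obs (133.0, 217.5)
[134.39779685 213.76027514] obs (133.0, 217.5)
tip [517.89480339 169.21798178] [0.08472482 0.0053085 ]
```

Emit:
{"name": "move_arm", "arguments": {"increments": [[0,[-5,0,30],[0,0,0]],[0,[0,0,30],[0,0,0]],[0,[0,0,0],[0,0,0]],[0,[0,-8,0],[0,0,0]],[0,[0,-10,0],[0,0,0]],[0,[0,-10,0],[0,0,0]],[0,[0,0,0],[0,0,0]]]}}

```text
t: 56.18
tool_pos: [0.604, 0.2854, 0.1067]
orientation: [-0.0, 0.68, 0.733, 0.0]
force: [-0.3, 1.5, 0.1]
opening: -0.001
```

```bash
cat > look3.py <<'E'
from spot import *
import sys
st=monitor.sense();print(st["t"],st["tool_pos"],st["orientation"],st["force"],"local",Rm.T@(st["tool_pos"][:2]-c0))
S=snap("scene");T=snap("top")
crop(S,(470,165),50,50,8,"b");crop(T,(120,255),50,50,8,"a")
cv2.imwrite(f"pics/{sys.argv[1]}.png",np.hstack([cv2.resize(cv2.imread("pics/a.png"),(400,400)),cv2.resize(cv2.imread("pics/b.png"),(400,400))]))
E
python3 look3.py c1
```

```text
56.175 [0.60401024 0.2854177  0.10674706] [-1.28423287e-05  6.80194764e-01  7.33031429e-01  7.80216522e-05] [-0.29476379  1.53526704  0.06178987] local [0.05533253 0.00237162]
```

View pics/c1.png

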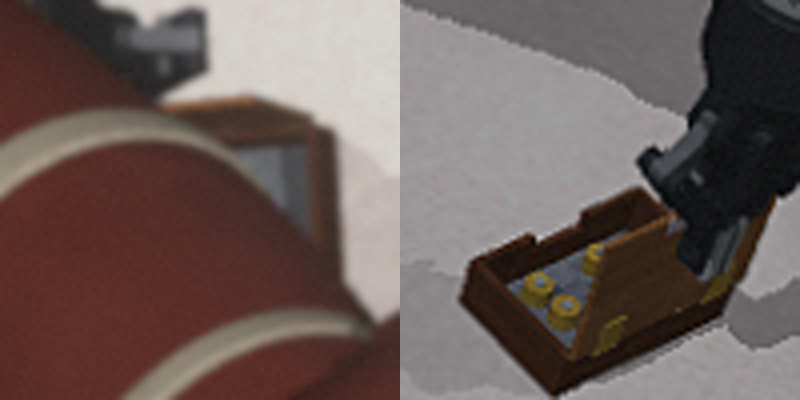

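Working: the cover is turning upright. I'll continue forward.

Emit:
{"name": "move_arm", "arguments": {"increments": [[0,[0,-10,0],[0,0,0]],[0,[0,-10,0],[0,0,0]],[0,[0,-10,0],[0,0,0]],[0,[0,-10,0],[0,0,0]],[0,[0,-5,3],[0,0,0]],[0,[0,-5,4],[0,0,0]],[0,[0,-4,6],[0,0,0]],[0,[0,0,0],[0,0,0]]]}}

```text
t: 57.28
tool_pos: [0.5504, 0.2808, 0.092]
orientation: [-0.0, 0.681, 0.733, -0.001]
force: [-0.5, 0.6, 0.2]
opening: 0.003
```

```bash
python3 look3.py c2
```

```text
57.275 [0.55044251 0.28075645 0.09196949] [-2.78402844e-04  6.80556135e-01  7.32695278e-01 -9.48417877e-04] [-0.45169929  0.59412694  0.22856739] local [0.00156727 0.00164608]
```

View pics/c2.png

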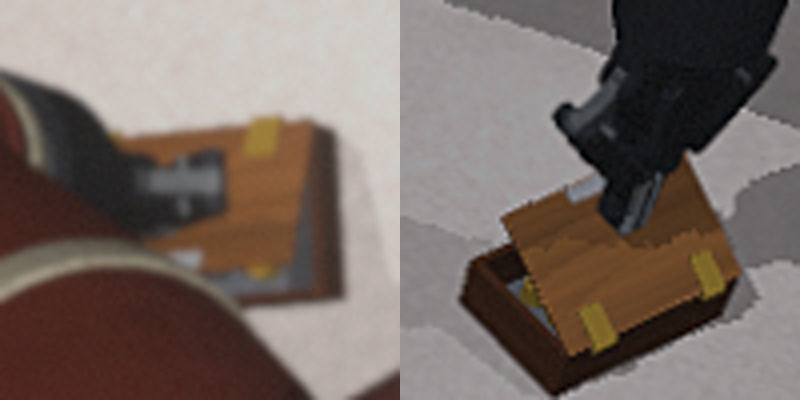

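Emit:
{"name": "move_arm", "arguments": {"increments": [[0,[0,-4,7],[0,0,0]],[0,[0,-3,8],[0,0,0]],[0,[0,-2,7],[0,0,0]],[0,[0,-1,6],[0,0,0]],[0,[0,0,2],[0,0,0]],[0,[0,0,0],[0,0,0]]]}}

```text
t: 58.12
tool_pos: [0.5413, 0.2802, 0.0626]
orientation: [0.0, 0.681, 0.733, -0.0]
force: [-0.4, -0.6, 0.6]
opening: -0.003
```

```bash
python3 look3.py c3
```

```text
58.125 [0.54126687 0.28017879 0.06261474] [ 4.86105144e-05  6.80764740e-01  7.32502104e-01 -1.84503627e-04] [-0.39951426 -0.57998279  0.56736986] local [-0.00762603  0.00174198]
```

View pics/c3.png

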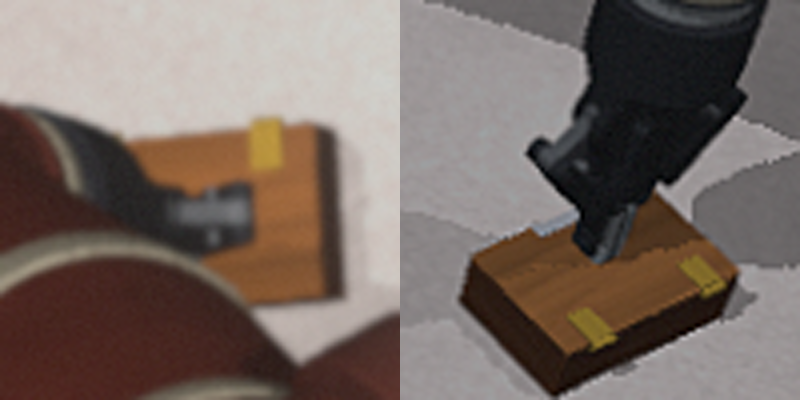

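Nearly shut. I'll press down gently until the force shows the rim.

Emit:
{"name": "move_arm", "arguments": {"increments": [[0,[0,0,1],[0,0,0]],[0,[0,0,1],[0,0,0]],[0,[0,0,0],[0,0,0]]]}}

```text
t: 58.6
tool_pos: [0.5414, 0.2804, 0.0612]
orientation: [0.0, 0.681, 0.733, 0.0]
force: [-0.7, -0.5, 2.3]
opening: 0.004
```

```bash
python3 -c "
from h import *
s=monitor.sense();print(s['tool_pos'],s['force'])"
```

```text
[0.54142839 0.28038426 0.06119918] [-0.71787699 -0.49905318  2.33138335]
```

Emit:
{"name": "move_arm", "arguments": {"increments": [[0,[0,0,1],[0,0,0]],[0,[0,0,0],[0,0,0]]]}}

```text
t: 58.85
tool_pos: [0.5414, 0.2804, 0.0611]
orientation: [0.0, 0.681, 0.732, 0.0]
force: [-1.5, -1.4, 7.9]
opening: -0.005
```

Emit:
{"name": "move_arm", "arguments": {"increments": [[0,[0,0,1],[0,0,0]],[0,[0,0,0],[0,0,0]],[0,[0,0,-5],[0,0,0]],[0,[0,0,-40],[0,0,0]],[0,[0,0,-50],[0,0,0]],[0,[-40,-40,-30],[0,0,0]],[0,[-40,-40,0],[0,0,0]],[0,[-40,-20,0],[0,0,0]],[0,[-50,0,0],[0,0,0]],[0,[-50,0,0],[0,0,0]],[0,[0,0,0],[0,0,0]]]}}

```text
t: 60.22
tool_pos: [0.4584, 0.0495, 0.1822]
orientation: [0.0, 0.684, 0.729, -0.002]
force: [-0.4, 0.5, 0.1]
opening: 0.001
```

```bash
python3 look3.py c4; python3 -c "
from h import *
snap('top','fin_t');snap('scene','fin_s')"
```

```text
60.225 [0.45844527 0.04949151 0.18217116] [ 2.71951331e-04  6.84059325e-01  7.29423987e-01 -1.84731282e-03] [-0.41489715  0.45856554  0.05672725] local [-0.10712033 -0.22226007]
```

View pics/c4.png

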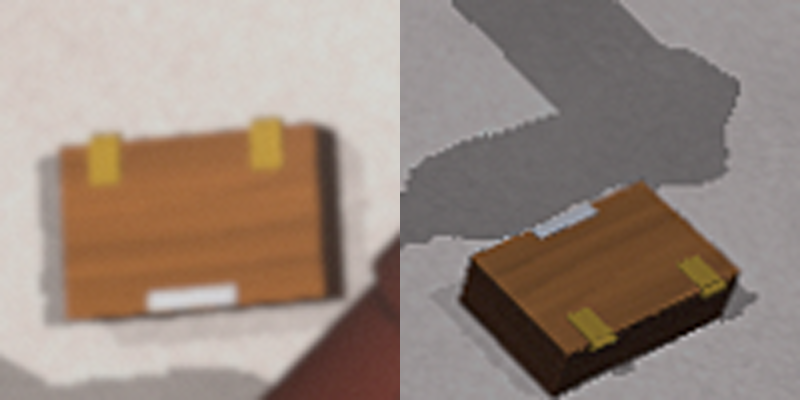

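View pics/fin_t.png

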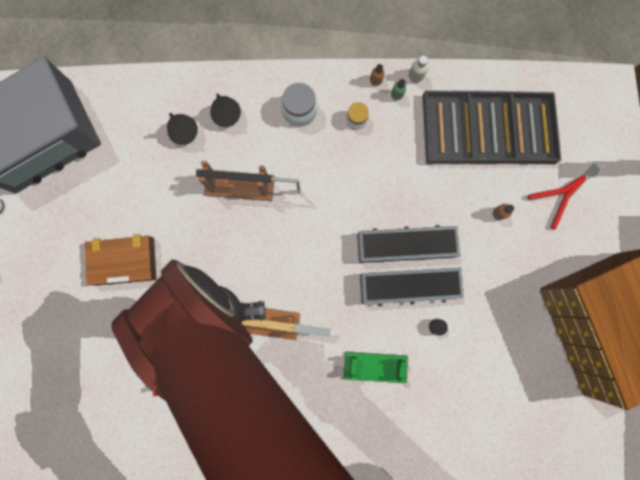

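View pics/fin_s.png

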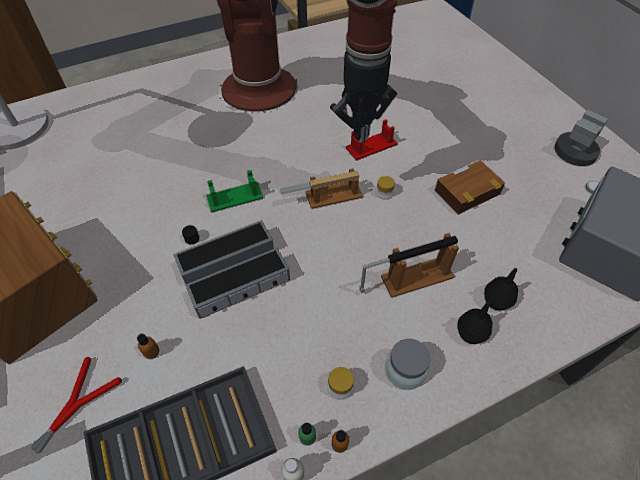

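```bash
python3 - <<'E'
import cv2,numpy as np
for n,f in (("scene0","fin_s"),("top0","fin_t")):
    a=cv2.GaussianBlur(cv2.cvtColor(cv2.imread(f"pics/{n}.png"),cv2.COLOR_BGR2HSV)[:,:,0],(5,5),0);A=cv2.imread(f"pics/{n}.png").astype(int);B=cv2.imread(f"pics/{f}.png").astype(int)
    rois=dict(case=(430,155,510,215),jar=(372,174,400,202),loupe=(180,222,202,246),oil=(135,330,162,362),rod=(355,230,465,298),knife=(272,165,366,210)) if f=="fin_s" else dict(case=(80,230,160,290),rod=(190,155,305,205),oil=(492,200,516,222),loupe=(428,318,450,336),gap=(358,262,462,272))
    for k,(x0,y0,x1,y1) in rois.items(): print(f,k,np.abs(A-B)[y0:y1,x0:x1].max(2).mean().round(1))
from workcell import bot
print(bot.sign_off())
E
```

```text
fin_s case 10.9
fin_s jar 3.7
fin_s loupe 3.9
fin_s oil 3.8
fin_s rod 8.4
fin_s knife 6.0
fin_t case 20.7
fin_t rod 22.6
fin_t oil 18.4
fin_t loupe 14.4
fin_t gap 48.7
the job is handed in; nothing more can be done
None
```

The job is done and handed in at about t = 60 s. I dragged all four barrels out of the gap in one pull with the rod, then put the rod back. The knife's blade in the slot opened the case to about 1.8 rad, and the knife went back to its rest. I set the barrels standing in the case one by one and pushed the cover shut, with about 8 N at the last reading and fingertips level with a shut cover (36 mm).

**Last checks:**
- **Pictures:** the final views show the gap empty, the cover in the same place as at the start, and the rod and knife lying in their own forks. The jar, oil and loupe are where they were; the blower looks unmoved by eye.
- **Barrels:** I counted all four in the case before shutting it. They can't be seen with the cover down.
- **Disagreements:** the two cameras and the arm's own position differed by 2–5 mm in places, so I worked from relative positions there. The final before/after comparison was clean in the scene view. In the top view it was muddied by a change in overall brightness, so I judged that view by eye.
- **Slip:** one close-up picture was saved at 1600 x 1200, over the 800 x 600 limit.

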